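Load the dry bath, probe its pocket and set the dial

TASK

Get the dry bath ready for a run: slide its cover open, stand every blue-capped bottle upright on the basin floor and slide the cover fully shut again, leaving the white-capped bottle and the other things on the bench where they are. Take the depth rod from its stand, slide it down into the controller's probe pocket until it bottoms, let go and leave it there; then read how much of it is left showing - the coloured band cut by the pocket's mouth - and turn the dial's pointer to the dot of that colour, after the rod is in.

Things in the scene. Friction and masses are not known exactly. Their poses are not given: they have to be found in the camera images.
- bath_floor (a point): Dry bath: a fixed square open stainless basin, 230 x 230 mm outside, 210 x 210 mm inside. This point: centre of its inner floor, 15 mm above the bench; wall tops 125 mm above the bench. x and y run along the walls, z up. The bottles may stand anywhere on the floor.
- cover (a joint): Flat aluminium cover sliding level over the basin, in m: 0 = fully shut, 0.21 = fully open; it opens along the bath's +y and stays where left (about 2.5 N friction). 228 x 228 x 6 mm, underside 127 mm above the bench, centred on the basin at 0; partly open, it frees the basin's -y side.
- cover_handle (a point): Middle of the cover's black bar handle: 100 mm long along the bath's x, 14 mm wide along y (the sliding direction), 18 mm high, centre (this point) 164 mm above the bench, on two posts under its ends (gap below to the cover 22 mm deep). It is 29 mm in from the cover's -y edge, and moves with it.
- pocket_mouth (a point): Centre of the mouth of the probe pocket: a vertical blind bore 13 mm wide in the top of a fixed aluminium tower (60 x 60 mm, 115 mm high). Its depth differs from start to start: about 45, 70 or 95 mm (within 4 mm). x and y are the controller's axes, z up; the white housing (110 x 165 mm, 75 mm high) with the dial adjoins on the +y side, the dial's axis 130 mm along +y.
- rod: Loose depth rod, 165 mm long, 60 g: steel shaft 10 mm thick, 130 mm long, with a black head 18 mm thick, 35 mm long on top. Origin at the foot, z towards the head. Bands, from the foot: yellow 33-57 mm, red 58-82 mm, green 83-107 mm. Bottomed in the pocket, about 120 mm of rod shows for yellow, 95 for red, 70 for green. It starts upright in the stand.
- rod_head (a point): Centre of the rod's black head (147.5 mm above the foot): where to grip it. The rod waits upright in a 14 mm hole, 35 mm deep, in a fixed blue stand 70 x 70 mm and 50 mm high.
- rod_foot (a point): Centre of the rod's lower end.
- dial (a joint): Rotary dial on the controller's white housing, in rad, growing clockwise seen from above; stays where it is left (about 0.04 N m of friction), stops at -0.7 and 3.3. Pointer on the black dot (pointing along the controller's -x, towards the robot) = 0, yellow dot = 0.9, red dot = 1.8, green dot = 2.7.
- dial_grip (a point): On the dial's axis, half-way up its grey bar grip (96 mm above the bench): the bar is 44 mm long, 13 mm wide and 26 mm high, over a black skirt 50 mm across and 8 mm high. Its -x axis points along the bar to the end with the white pointer line.
- bottle0_mid (a point): Blue-capped bottle, cream body 56 mm across with a thick heavy base, 85 mm high in all, the ribbed cap on top 40 mm across and 24 mm high, about 180 g. This point is on its axis half-way up, 42.5 mm above its foot; the cap's middle is 30.5 mm above this point. z is up along the bottle. It may be absent.
- bottle0: The same bottle 0: origin at the centre of its foot.
- bottle1_mid (a point): Blue-capped bottle, like bottle0; it may be absent.
- bottle1: The same bottle 1: origin at the centre of its foot.
- bottle2_mid (a point): Blue-capped bottle, like bottle0; it may be absent.
- bottle2: The same bottle 2: origin at the centre of its foot.
- bottle3_mid (a point): Blue-capped bottle, like bottle0; it may be absent.
- bottle3: The same bottle 3: origin at the centre of its foot.
- white_bottle_mid (a point): The white-capped bottle, otherwise just like the blue-capped ones; point half-way up. A bystander, to be left alone.
- beaker: Clear beaker, 70 mm across, 80 mm high, origin under it; bystander.
- tip_box: Orange box 120 x 85 x 55 mm, origin under it; bystander.
- dishes: White stack of dishes 60 mm across, 45 mm high, origin under it; bystander.
- timer: Grey timer 50 x 65 x 18 mm, origin under it; bystander.
- spatula: Spatula 170 mm long lying on the bench, left front; bystander.
- weight: Brass weight 40 mm across, 30 mm high, origin under it; bystander.

How it is judged:
By the outcome, as a careful person would: the job done as asked, in the order asked, and still so for the second after the job is handed in, with the robot touching nothing.
Of bottle0, bottle1, bottle2, bottle3 only 3 to 4 are there at a start; the rules pass over those that are not, and their reading is None.
At some moment in a run one of bottle0, bottle1, bottle2, bottle3 may be knocked a few centimetres aside while the robot is not near it.
It also fails if it takes over 210 s, if anything falls off the work surface, if the arm or the gripper's body presses on something with over 40 N, if the wrist force passes 120 N, or if a joint passes its speed limit or range.

ROBOT

A 7-joint arm with a two-finger parallel gripper is mounted at the origin on the work surface. World frame = base frame: x ahead of the robot, y to its left, z up, the work surface at z = 0. Lengths are in m, angles in rad, forces in N, time in s.
With the tool pointing down it reaches from about 0.4 to 0.85 m from the base axis. Payload 10.4 kg.
Tool frame: the origin (TCP) lies between the finger pads; the fingertips stand tips_ahead ahead of it and the grasp point (between the pads) lies 11 mm behind it (tips_ahead is the distance from the TCP to the fingertips, in m); z points along the fingers, x is the direction in which the jaws open and shut, and the axes are right-handed (so a half turn about z gives the same grasp; the last joint's range is limited). The gripper opens to 87 mm and grips with 3 to 60 N. Pads are 19 mm wide; open, the fingers measure 117 mm over their backs; the gripper's body (75 mm by 190 mm) begins 51 mm behind the grasp point.
Start: joints at [1.083, 0.332, -0.065, 1.46, 0.022, 1.35, -0.088], TCP at [0.28, -0.559, 0.231] pointing down, gripper open.
Joint ranges: [-2.6, 2.6], [-0.5, 2.12], [-1.47, 1.34], [0.16, 2.42], [-1.27, 4.41], [0.06, 2.06], [-2.6, 2.6]. Speed limits (rad/s): [2.22, 2.22, 2.79, 2.79, 3.14, 3.14, 3.14].

INTERFACE

Orientations are given as a unit quaternion [x, y, z, w].
In Python, from bench import read_state, camera, close_job, tips_ahead gives the robot as it stands.
- The arm moves only by the tool arm_command, never from a script. Its argument "commands" is a list that holds one entry, the list of rows, each a list of 7 numbers: the turn, a rotation vector about the tool's x, y, z in rad, then the shift along the tool's x, y, z in m, then the opening in per cent of the stroke, from 0 (shut) to 100 (fully open). In form: [[[rx, ry, rz, x, y, z, claw], ...]]. A call has 1 to 20 rows; each row shifts and turns the commanded pose from where the row before left it, along the tool's axes as they then stand; what a row does not reach is not made up. A row lasts 1/8 s, in which the tool goes at most 62.5 mm and 10.7 degrees, less where a joint would pass 70% of its speed; a pose out of reach is approached as far as the arm can. A call with a gripper value outside its range is refused whole. The fingers move at their own pace and stop on an object; "newtons" is the grip in N (left out, the last holds). Time passes only in rows, so rows that do not move let the fingers close. It gives the time, the measured TCP pose, the force and the opening at its end, in the units of the state.
- read_state(): the state, without advancing time (a new reading comes with each control period).
- camera(name): name is "side" or "top" or "wrist"; returns a dict with "frame" (400x640x3 uint8, red, green, blue), "vfov" (degrees; the focal length in pixels is half the picture's height over the tangent of half this angle, whatever the lens; pixels are square), "cx", "cy" (the principal point, pixels), "k1" (the pictures are not rectified: a ray, as slopes to the right and down, at radius r is drawn at 1 + k1 r^2 times it, then the intrinsics apply), "R" (3x3) and "t" (3): a world point X has camera coordinates R X + t. Camera axes: x right, y down, z forward; pixel columns grow to the right and rows downward; lengths in m; the calibration is good to about 2 mm. A picture is of the moment at which its call begins. There is no depth.
- close_job(): hands the job in, once; it reports no verdict.
The state is a dict: "time": time; "joint_positions": joint angles; "joint_vel": joint speeds; "joint_torque": joint torques, N m; "ee_pos": TCP position; "eef_rot": TCP orientation; "ft_force": force on the tool from outside, world axes, zero at the start; "torque": the same for the moment, N m; "width": finger opening in m.
Only numpy, scipy, OpenCV 4.12 (cv2) and the standard library are available. Lean on these libraries where they do the work, as an engineer would, in place of code of your own. Each camera call takes 0.05 s, during which the arm holds its last target.

## Working session

There is one attempt and no reset: what is moved stays moved. The work goes in short steps, Python scripts to look and compute and a tool call to move; the robot and the scene stay as the last step left them, time stands still between calls to the robot, and variables do not carry over. Pictures are saved under pics/ and viewed, and the job is handed in when it is done.

Besides the shell and the picture viewer there is one more tool, called after ">>>" as name(argument=value, ...), one argument or row to a line, values as JSON. arm_command: Moves the arm, as the interface text tells. Its arguments: {"type":"object","properties":{"commands":{"type":"array"},"newtons":{"type":"number"}},"required":["commands"]}

```bash
ls; mkdir -p pics; python3 - <<'E'
from bench import read_state,camera,tips_ahead
import cv2
s=read_state()
for k in s: print(k,s[k])
print(tips_ahead)
for n in("side","top","wrist"):
    c=camera(n); cv2.imwrite(f"pics/{n}0.png",c["frame"][:,:,::-1]); print(n,{k:c[k] for k in c if k!="frame"})
E
```

```text
pics
time 0.0
joint_positions [ 1.08341921  0.33284256 -0.0647044   1.46095712  0.02162669  1.3498986
 -0.08850009]
joint_vel [-2.92519170e-03  2.02857500e-06 -1.93554101e-04 -8.18472699e-04
  4.93097385e-04 -3.10735764e-04  1.30690377e-03]
joint_torque [-1.45789574e-03 -6.23252749e+01  2.35089840e-02 -3.89893556e+01
 -6.16411655e-02  3.98126710e-02  8.53917436e-05]
ee_pos [ 0.27995752 -0.55836476  0.22976472]
eef_rot [ 8.50955579e-01 -5.25237191e-01 -6.22312026e-04 -3.30458858e-04]
ft_force [ 0.29601247  1.04405785 -0.28084707]
torque [-0.02641403 -0.01858498 -0.0297523 ]
width 0.08685619029036953
0.008
side {'vfov': 52.6607715942505, 'cx': 323.6282583104437, 'cy': 194.6815637784698, 'k1': 0.029011744070948593, 'R': array([[-0.72605507, -0.68739999,  0.01803579],
       [-0.52489322,  0.53708456, -0.66032362],
       [ 0.4442197 , -0.48889818, -0.75076456]]), 't': array([0.37609879, 0.34721825, 1.06859491])}
top {'vfov': 51.434866328787905, 'cx': 323.72855279527073, 'cy': 194.74488143713512, 'k1': -0.0028189478956283033, 'R': array([[ 6.41909541e-04, -9.99854777e-01,  1.70297673e-02],
       [-9.97960017e-01, -1.72766778e-03, -6.38186538e-02],
       [ 6.38388076e-02, -1.69540611e-02, -9.97816199e-01]]), 't': array([-0.00316989,  0.51647378,  1.40097043])}
wrist {'vfov': 70.39149874073506, 'cx': 322.4378383377398, 'cy': 199.06696775093513, 'k1': -0.032720665503989214, 'R': array([[ 4.48517533e-01, -8.93773876e-01, -5.29957883e-04],
       [-8.57013679e-01, -4.30238522e-01,  2.83588379e-01],
       [-2.53691893e-01, -1.26740179e-01, -9.58945958e-01]]), 't': array([-0.62388292, -0.03356187,  0.39045143])}
```

View pics/top0.png

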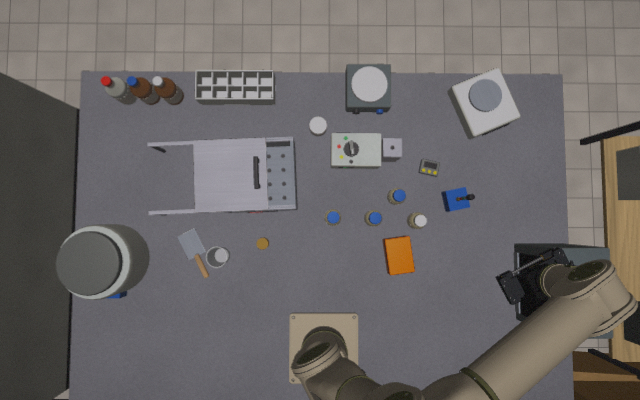

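View pics/side0.png

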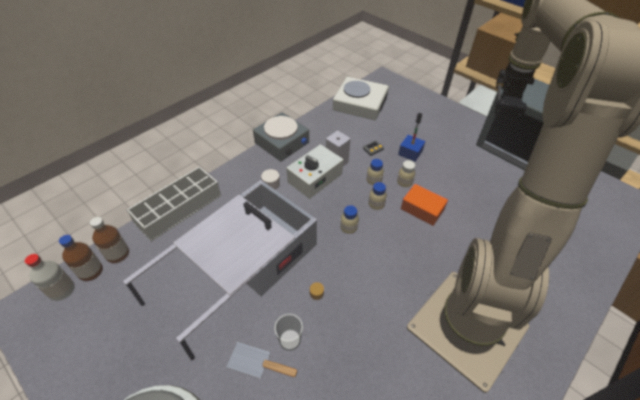

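View pics/wrist0.png

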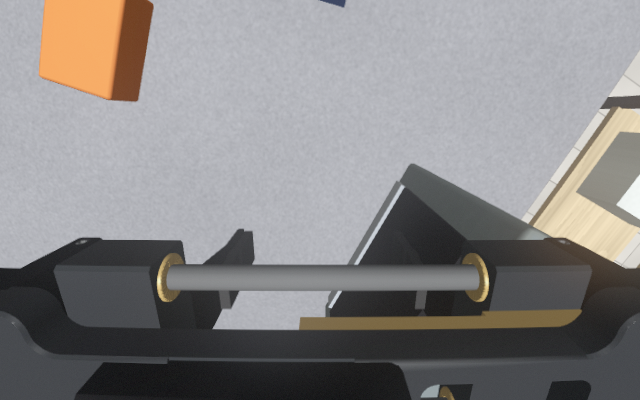

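```bash
cat > h.py <<'E'
import numpy as np,cv2
from bench import read_state,camera,tips_ahead
from scipy.spatial.transform import Rotation as Ro
def K(c):
    f=200/np.tan(np.radians(c["vfov"]/2)); return f
def ray(c,u,v):
    f=K(c); d=np.array([(u-c["cx"])/f,(v-c["cy"])/f]); r=np.linalg.norm(d)
    s=r
    for _ in range(20): s=r/(1+c["k1"]*s*s)
    d=d*(s/r if r>0 else 1)
    R=np.array(c["R"]);t=np.array(c["t"])
    return -R.T@t, R.T@np.array([d[0],d[1],1.])
def onz(c,u,v,z):
    o,d=ray(c,u,v); return o+d*(z-o[2])/d[2]
def proj(c,X):
    p=np.array(c["R"])@np.array(X)+np.array(c["t"]); a=p[:2]/p[2]; r2=a@a
    return a*(1+c["k1"]*r2)*K(c)+[c["cx"],c["cy"]]
def tri(l):
    A=np.zeros((3,3));b=np.zeros(3)
    for o,d in l:
        d=d/np.linalg.norm(d);M=np.eye(3)-np.outer(d,d);A+=M;b+=M@o
    X=np.linalg.solve(A,b); return X,[np.linalg.norm(np.cross(X-o,d/np.linalg.norm(d))) for o,d in l]
def blobs(c,lo,hi,amin=30,roi=None):
    h=cv2.cvtColor(c["frame"],cv2.COLOR_RGB2HSV); m=cv2.inRange(h,np.array(lo),np.array(hi))
    if roi: z=np.zeros_like(m); x0,y0,x1,y1=roi; z[y0:y1,x0:x1]=m[y0:y1,x0:x1]; m=z
    n,l,s,ce=cv2.connectedComponentsWithStats(m)
    return [(ce[i].round(1),s[i].tolist()) for i in range(1,n) if s[i][4]>=amin],m
def save(c,name,roi=None,k=1):
    f=c["frame"][:,:,::-1]
    if roi: x0,y0,x1,y1=roi; f=f[y0:y1,x0:x1]
    cv2.imwrite("pics/"+name,cv2.resize(f,None,fx=k,fy=k,interpolation=cv2.INTER_CUBIC))
def tool():
    s=read_state(); return np.array(s["ee_pos"]),Ro.from_quat(s["eef_rot"])
def dlt(target,yaw_axis=None,tilt0=True):
    """shift in tool axes to reach target world TCP pos; if yaw_axis (world xy angle of tool x) given, gives rotvec with tool down"""
    p,R=tool()
    d=np.array(target)-p
    out={"shift":R.inv().apply(d).round(4)}
    if yaw_axis is not None:
        x=np.array([np.cos(yaw_axis),np.sin(yaw_axis),0]);z=np.array([0,0,-1.])
        if (R.as_matrix()[:,0]@x)<0: x=-x
        T=Ro.from_matrix(np.stack([x,np.cross(z,x),z],1))
        out["turn"]=(R.inv()*T).as_rotvec().round(4)
        out["shift_after"]=T.inv().apply(d).round(4)
    return out
E
python3 - <<'E'
from h import *
c=camera("top"); save(c,"t1.png",(140,125,310,220),4.5); save(c,"t2.png",(300,115,480,235),4.4)
print(blobs(c,(105,120,50),(125,255,255),15)[0])
d=camera("side"); save(d,"s1.png",(120,170,330,300),3.8); save(d,"s2.png",(250,90,450,240),4)
print(blobs(d,(105,120,50),(125,255,255),15)[0])
E
```

```text
[(array([131.5,  80.6]), [127, 76, 10, 10, 74]), (array([379.4, 110.8]), [376, 109, 7, 5, 28]), (array([456., 199.]), [442, 187, 28, 24, 426]), (array([399.1, 195.1]), [393, 190, 13, 12, 111]), (array([332.8, 217. ]), [327, 212, 12, 11, 107]), (array([374.9, 217.7]), [369, 212, 12, 12, 113]), (array([116.2, 295.7]), [108, 293, 15, 5, 40])]
[(array([517.4,   1.3]), [508, 0, 17, 5, 49]), (array([412.4, 144.3]), [401, 136, 23, 17, 234]), (array([376.5, 163.1]), [372, 159, 10, 9, 76]), (array([379. , 187.2]), [374, 183, 11, 10, 88]), (array([350.2, 210.8]), [345, 206, 12, 11, 108]), (array([ 65. , 239.7]), [60, 236, 11, 9, 75])]
```

View pics/t1.png

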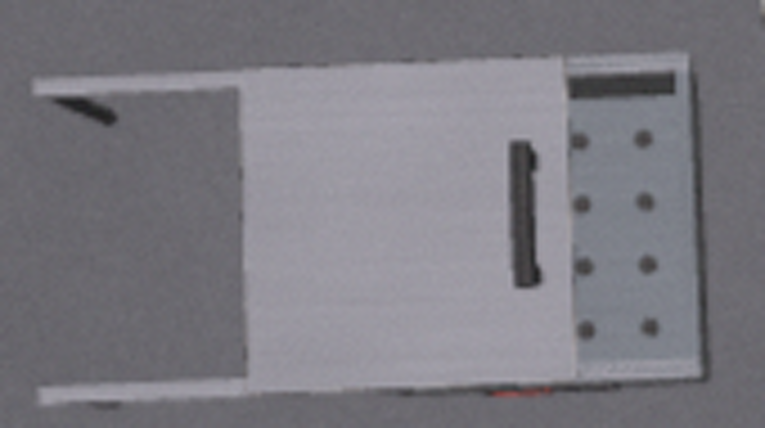

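View pics/t2.png

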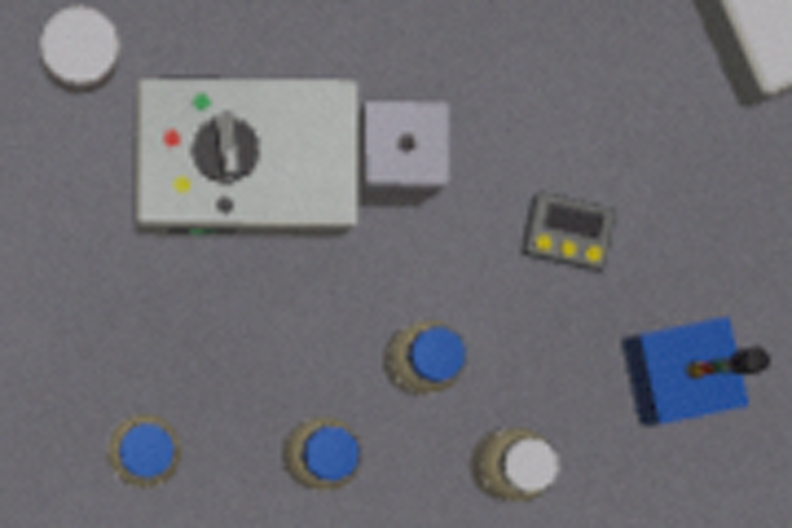

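View pics/s1.png

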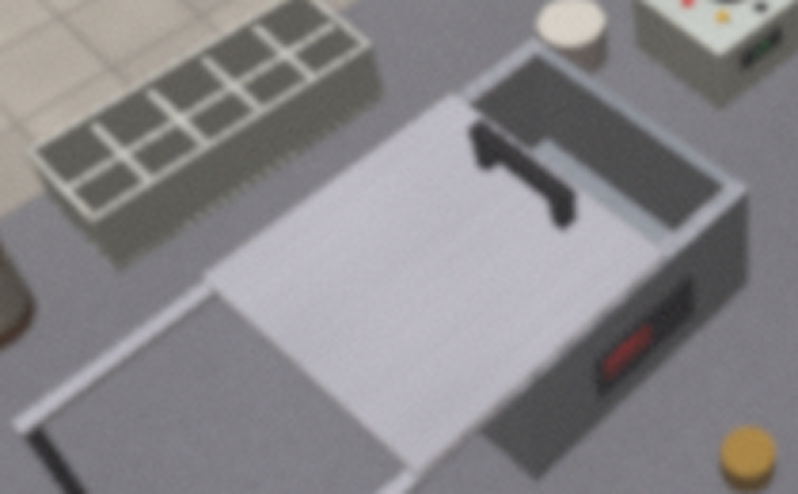

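View pics/s2.png

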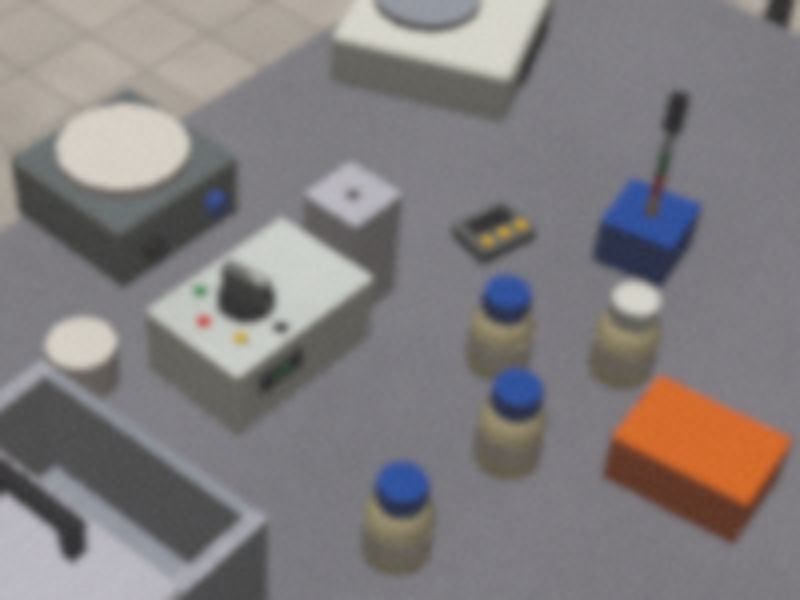

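```bash
python3 - <<'E'
from h import *
c=camera("top");d=camera("side")
for i,(a,b) in enumerate([((399.1,195.1),(376.5,163.1)),((332.8,217),(350.2,210.8)),((374.9,217.7),(379,187.2))]):
    print("b",onz(c,*a,.083).round(4),onz(d,*b,.073).round(4),tri([ray(c,*a),ray(d,*b)]))
P=lambda u,v,z:onz(c,140+u/4.5,125+v/4.5,z).round(4)
print("bath -y corners",P(690,55,.125),P(704,378,.125))
print("rail ends",P(35,80,.125),P(40,402,.125))
print("cover",[P(*p,.133) for p in((243,72),(563,58),(575,377),(246,391))])
print("handle",P(522,141,.173),P(524,287,.173), P(511,215,.173),P(536,215,.173))
Q=lambda u,v,z:onz(c,300+u/4.4,115+v/4.4,z).round(4)
print("dial",Q(226,148,.083),"hole",Q(407,143,.115),"tower",[Q(*p,.115) for p in((364,102),(447,101),(448,185),(366,187))])
print("house",[Q(*p,.075) for p in((139,79),(357,79),(357,224),(138,222))])
print("dots",[Q(*p,.075) for p in((225,205),(182,184),(172,138),(202,102))])
print("pointer",Q(228,168,.109),Q(224,116,.109))
print("white",Q(530,463,.085),"stand",[Q(*p,.05) for p in((641,340),(730,320),(747,405),(658,424))],"head",Q(750,361,.18))
S=lambda u,v,z:onz(d,250+u/4,90+v/4,z).round(4)
print("side: hole",S(353,195,.115),"head bot/top", tri([ray(c,300+750/4.4,115+361/4.4),ray(d,250+677/4,90+100/4)]))
print("dialtop",tri([ray(c,300+226/4.4,115+142/4.4),ray(d,250+244/4,90+274/4)]))
E
```

```text
b [ 0.5115 -0.2474  0.083 ] [ 0.5137 -0.2533  0.073 ] (array([ 0.51142602, -0.2487792 ,  0.07772445]), [np.float64(0.000492941380249296), np.float64(0.0004929413802493462)])
b [ 0.4399 -0.0309  0.083 ] [ 0.4413 -0.0344  0.073 ] (array([ 0.43965957, -0.0313951 ,  0.07710529]), [np.float64(0.00043858346141694934), np.float64(0.0004385834614168208)])
b [ 0.4378 -0.1677  0.083 ] [ 0.439  -0.1722  0.073 ] (array([ 0.43748957, -0.1688568 ,  0.07685313]), [np.float64(0.00043029481061374124), np.float64(0.00043029481061367694)])
bath -y corners [0.6924 0.096  0.125 ] [0.4645 0.085  0.125 ]
rail ends [0.6729 0.5548 0.125 ] [0.4473 0.5451 0.125 ]
cover [array([0.6776, 0.4073, 0.133 ]), array([0.6883, 0.1844, 0.133 ]), array([0.4649, 0.1739, 0.133 ]), array([0.4549, 0.4007, 0.133 ])]
handle [0.6233 0.2065 0.173 ] [0.5242 0.2041 0.173 ] [0.573  0.2133 0.173 ] [0.573  0.1965 0.173 ]
dial [ 0.6639 -0.092   0.083 ] hole [ 0.6625 -0.2215  0.115 ] tower [array([ 0.6926, -0.1903,  0.115 ]), array([ 0.6936, -0.2511,  0.115 ]), array([ 0.6317, -0.2511,  0.115 ]), array([ 0.63  , -0.1912,  0.115 ])]
hous
[... 170 characters left out ...]
0.0918,  0.075 ]), array([ 0.638 , -0.0596,  0.075 ]), array([ 0.6728, -0.0522,  0.075 ]), array([ 0.7002, -0.0747,  0.075 ])]
pointer [ 0.6446 -0.0912  0.109 ] [ 0.683  -0.0884  0.109 ]
white [ 0.4297 -0.3158  0.085 ] stand [array([ 0.5233, -0.4108,  0.05  ]), array([ 0.5388, -0.4794,  0.05  ]), array([ 0.4739, -0.491 ,  0.05  ]), array([ 0.4594, -0.4226,  0.05  ])] head [ 0.4998 -0.4455  0.18  ]
side: hole [ 0.6581 -0.2176  0.115 ] head bot/top (array([ 0.49949233, -0.44784772,  0.17489945]), [np.float64(0.0007259559767846701), np.float64(0.0007259559767847893)])
dialtop (array([ 0.66419821, -0.09052485,  0.10451481]), [np.float64(0.0005050345341901925), np.float64(0.0005050345341903445)])
```

```bash
python3 - <<'E'
from h import *
p,R=tool(); print(p,R.as_matrix().round(3)); 
print(dlt([.5745,.206,.30],.047+np.pi/2))
E
```

```text
[ 0.28010119 -0.55865926  0.23040555] [[ 0.448 -0.894 -0.   ]
 [-0.894 -0.448  0.   ]
 [-0.     0.    -1.   ]]
{'shift': array([-0.5516, -0.6059, -0.0695]), 'turn': array([1.000e-04, 2.000e-04, 4.177e-01]), 'shift_after': array([-0.75  , -0.33  , -0.0696])}
```

>>> arm_command(
  commands=[
    [[0, 0, 0.1045, 0, 0, -0.0175, 60], [0, 0, 0.1045, 0, 0, -0.0175, 60], [0, 0, 0.1045, 0, 0, -0.0175, 60], [0, 0, 0.1045, 0, 0, -0.0175, 60], [0, 0, 0, -0.05, -0.022, 0, 60], [0, 0, 0, -0.05, -0.022, 0, 60], [0, 0, 0, -0.05, -0.022, 0, 60], [0, 0, 0, -0.05, -0.022, 0, 60], [0, 0, 0, -0.05, -0.022, 0, 60], [0, 0, 0, -0.05, -0.022, 0, 60], [0, 0, 0, -0.05, -0.022, 0, 60], [0, 0, 0, -0.05, -0.022, 0, 60], [0, 0, 0, -0.05, -0.022, 0, 60], [0, 0, 0, -0.05, -0.022, 0, 60], [0, 0, 0, -0.05, -0.022, 0, 60], [0, 0, 0, -0.05, -0.022, 0, 60], [0, 0, 0, -0.05, -0.022, 0, 60], [0, 0, 0, -0.05, -0.022, 0, 60], [0, 0, 0, -0.05, -0.022, 0, 60], [0, 0, 0, 0, 0, 0, 60]],
  ],
  newtons=25,
)

```text
time: 2.85
ee_pos: [0.574, 0.2107, 0.2994]
eef_rot: [0.726, -0.688, -0.002, -0.0]
ft_force: [-0.9, -1.0, -0.6]
width: 0.0521
```

```bash
python3 - <<'E'
from h import *
c=camera("wrist"); save(c,"w1.png"); print({k:np.round(c[k],3).tolist() for k in("R","t")})
print(read_state()["time"],dlt([.5745,.206,.153],.047+np.pi/2))
E
```

```text
{'R': [[0.053, -0.999, -0.002], [-0.957, -0.052, 0.285], [-0.285, -0.013, -0.958]], 't': [0.181, 0.506, 0.623]}
2.9 {'shift': array([ 0.0021, -0.0003,  0.1468]), 'turn': array([0.0015, 0.0009, 0.0033]), 'shift_after': array([ 2.000e-03, -1.000e-04,  1.468e-01])}
```

View pics/w1.png

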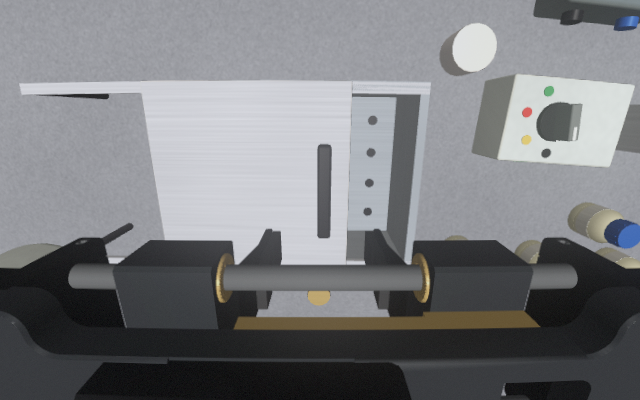

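```bash
python3 - <<'E'
from h import *
c=camera("wrist")
print([onz(c,*p,.173).round(4) for p in((324,145),(325,237),(317.5,191),(331,191))], [onz(c,*p,.133).round(4) for p in((348,84),(352,260))])
E
```

```text
[array([0.6247, 0.21  , 0.173 ]), array([0.5272, 0.2038, 0.173 ]), array([0.5779, 0.2142, 0.173 ]), array([0.5786, 0.2004, 0.173 ])] [array([0.6859, 0.1875, 0.133 ]), array([0.4795, 0.1668, 0.133 ])]
```

>>> arm_command(
  commands=[
    [[0, 0, 0, 0.003, 0, 0.03, 60], [0, 0, 0, 0, 0, 0.04, 60], [0, 0, 0, 0, 0, 0.04, 60], [0, 0, 0, 0, 0, 0.025, 60], [0, 0, 0, 0, 0, 0.012, 60], [0, 0, 0, 0, 0, 0, 0], [0, 0, 0, 0, 0, 0, 0], [0, 0, 0, 0, 0, 0, 0], [0, 0, 0, 0, 0, 0, 0], [0, 0, 0, 0, 0, 0, 0]],
  ],
)

```text
time: 4.2
ee_pos: [0.5752, 0.2037, 0.1543]
eef_rot: [0.724, -0.69, 0.0, -0.001]
ft_force: [1.2, 2.1, 4.1]
width: 0.0136
```

>>> arm_command(
  commands=[
    [[0, 0, 0, -0.005, 0, 0, 0], [0, 0, 0, -0.012, 0, 0, 0], [0, 0, 0, -0.02, 0, 0, 0], [0, 0, 0, -0.025, 0, 0, 0], [0, 0, 0, -0.025, 0, 0, 0], [0, 0, 0, -0.02, 0, 0, 0], [0, 0, 0, -0.01, 0, 0, 0], [0, 0, 0, -0.004, 0, 0, 0], [0, 0, 0, 0, 0, 0, 0], [0, 0, 0, 0, 0, 0, 0]],
  ],
)

```text
time: 5.45
ee_pos: [0.5697, 0.3241, 0.1543]
eef_rot: [0.723, -0.69, 0.0, -0.001]
ft_force: [1.7, 2.2, 5.0]
width: 0.0136
```

>>> arm_command(
  commands=[
    [[0, 0, 0, 0, 0, 0, 60], [0, 0, 0, 0, 0, 0, 60], [0, 0, 0, 0, 0, 0, 60], [0, 0, 0, 0, 0, -0.02, 60], [0, 0, 0, 0, 0, -0.04, 60], [0, 0, 0, 0, 0, -0.05, 70], [0, 0, 0, 0, 0, -0.04, 70], [0, 0, 0, 0.055, 0.02, 0, 70], [0, 0, 0, 0.055, 0.02, 0, 70], [0, 0, 0, 0.055, 0.02, 0, 70], [0, 0, 0, 0, 0, 0, 70]],
  ],
)

```text
time: 6.82
ee_pos: [0.5171, 0.1513, 0.3053]
eef_rot: [0.721, -0.693, 0.002, 0.0]
ft_force: [-0.4, 0.3, 0.5]
width: 0.0608
```

```bash
python3 - <<'E'
from h import *
c=camera("top"); save(c,"t3.png",(140,125,450,260),2.5)
print(blobs(c,(105,120,50),(125,255,255),15)[0])
for b,_ in blobs(c,(105,120,50),(125,255,255),90)[0]: print(onz(c,*b,.083).round(4))
c=camera("wrist"); save(c,"w2.png")
print(read_state()["time"],read_state()["ee_pos"])
E
```

```text
[(array([131.5,  80.6]), [127, 76, 10, 10, 75]), (array([379.2, 110.9]), [376, 109, 7, 5, 31]), (array([456.2, 199.1]), [444, 187, 26, 24, 414]), (array([398.9, 195.2]), [393, 190, 13, 12, 111]), (array([332.8, 217. ]), [327, 212, 12, 11, 107]), (array([374.8, 217.6]), [369, 212, 12, 12, 113]), (array([115.8, 295.7]), [108, 293, 13, 5, 37])]
[ 0.4987 -0.4346  0.083 ]
[ 0.5112 -0.2468  0.083 ]
[ 0.4399 -0.0309  0.083 ]
[ 0.4381 -0.1674  0.083 ]
6.925 [0.51706377 0.15606941 0.30507033]
```

View pics/t3.png

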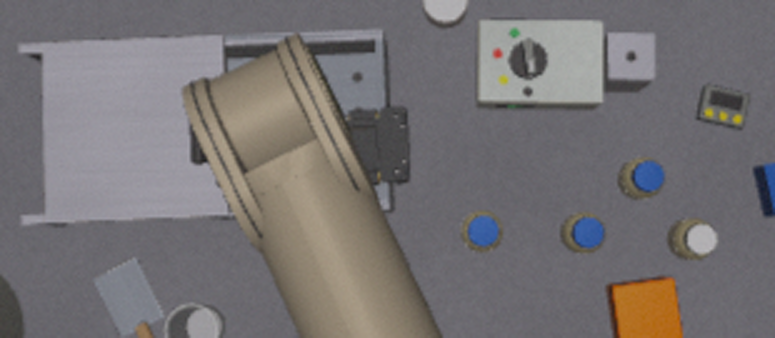

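View pics/w2.png

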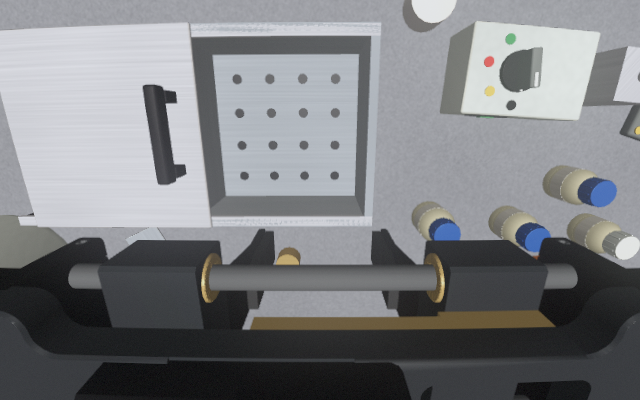

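```bash
python3 - <<'E'
from h import *
c=camera("wrist")
print("centre floor",onz(c,286,129,.015), "grid", [onz(c,*p,.015).round(4) for p in((237,79),(335,78.5),(334,176),(244,176))])
print("rim", [onz(c,*p,.125).round(4) for p in((380,23),(372,225),(380,37))])
h=cv2.cvtColor(c["frame"],cv2.COLOR_RGB2HSV)
for b,s in blobs(c,(105,120,50),(125,255,255),90)[0]: print(b,s,onz(c,*b,.078).round(4))
print(dlt([.4395,-.031,.17],.047+np.pi/2))
E
```

```text
centre floor [0.57364734 0.21499553 0.015     ] grid [array([0.6421, 0.2877, 0.015 ]), array([0.6489, 0.1445, 0.015 ]), array([0.5041, 0.1377, 0.015 ]), array([0.4976, 0.2813, 0.015 ])]
rim [array([0.6927, 0.1044, 0.125 ]), array([0.466 , 0.0918, 0.125 ]), array([0.6793, 0.1031, 0.125 ])]
[604.3 194.1] [592, 181, 26, 27, 531] [ 0.5096 -0.251   0.078 ]
[447.9 232.2] [434, 221, 28, 20, 421] [ 0.4414 -0.0302  0.078 ]
[535.  237.5] [517, 225, 35, 28, 497] [ 0.4384 -0.1638  0.078 ]
{'shift': array([0.1843, 0.0866, 0.1345]), 'turn': array([-0.0016,  0.0004,  0.0008]), 'shift_after': array([0.1843, 0.0863, 0.1347])}
```

>>> arm_command(
  commands=[
    [[0, 0, 0, 0.04, 0.019, 0, 85], [0, 0, 0, 0.05, 0.023, 0, 85], [0, 0, 0, 0.05, 0.023, 0, 85], [0, 0, 0, 0.04, 0.019, 0.04, 85], [0, 0, 0, 0.005, 0.002, 0.06, 85], [0, 0, 0, 0, 0, 0.035, 85], [0, 0, 0, 0, 0, 0, 85], [0, 0, 0, 0, 0, 0, 85]],
  ],
)

```text
time: 7.98
ee_pos: [0.441, -0.0316, 0.1703]
eef_rot: [0.724, -0.69, 0.001, -0.001]
ft_force: [-0.1, -0.6, 0.1]
width: 0.0742
```

```bash
python3 - <<'E'
from h import *
c=camera("wrist"); save(c,"w3.png")
for b,s in blobs(c,(105,120,50),(125,255,255),90)[0]: print(b,s,onz(c,*b,.078).round(4))
print(dlt([.4395,-.031,.07],.047+np.pi/2))
E
```

```text
[575.8 141.2] [554, 118, 45, 47, 1552] [ 0.5106 -0.2501  0.078 ]
[319.9 208.5] [298, 186, 45, 44, 1433] [ 0.4377 -0.0286  0.078 ]
[469.6 218. ] [449, 196, 43, 43, 1358] [ 0.4352 -0.1683  0.078 ]
{'shift': array([-0.001 ,  0.0019,  0.1005]), 'turn': array([-0.0027, -0.0003,  0.0013]), 'shift_after': array([-0.001 ,  0.0016,  0.1005])}
```

View pics/w3.png

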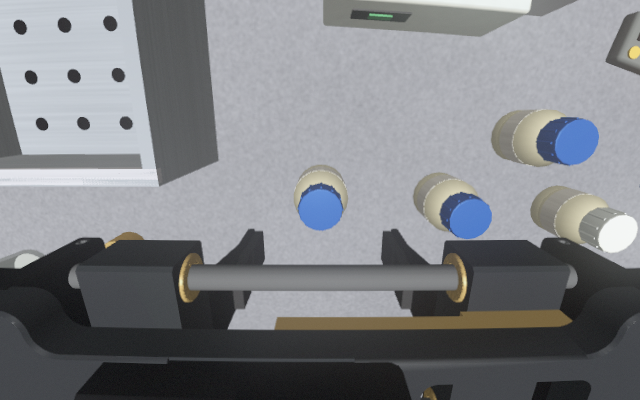

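>>> arm_command(
  commands=[
    [[0, 0, 0, -0.002, 0.002, 0.03, 85], [0, 0, 0, 0, 0, 0.04, 85], [0, 0, 0, 0, 0, 0.02, 85], [0, 0, 0, 0, 0, 0.01, 85], [0, 0, 0, 0, 0, 0, 85], [0, 0, 0, 0, 0, 0, 0], [0, 0, 0, 0, 0, 0, 0], [0, 0, 0, 0, 0, 0, 0], [0, 0, 0, 0, 0, 0, 0], [0, 0, 0, 0, 0, 0, 0]],
  ],
  newtons=25,
)

```text
time: 9.28
ee_pos: [0.4377, -0.0307, 0.0687]
eef_rot: [0.723, -0.69, 0.0, -0.0]
ft_force: [0.9, -0.6, 1.0]
width: 0.0396
```

```bash
python3 - <<'E'
from h import *
print(dlt([.6425,.1772,.25],.047+np.pi/2))
E
```

```text
{'shift': array([-0.1981, -0.2143, -0.1813]), 'turn': array([-0.0002, -0.0001, -0.0002]), 'shift_after': array([-0.1981, -0.2143, -0.1813])}
```

>>> arm_command(
  commands=[
    [[0, 0, 0, 0, 0, -0.03, 0], [0, 0, 0, 0, 0, -0.05, 0], [0, 0, 0, 0, 0, -0.05, 0], [0, 0, 0, 0, 0, -0.05, 0], [0, 0, 0, -0.018, -0.0193, 0, 0], [0, 0, 0, -0.03, -0.0325, 0, 0], [0, 0, 0, -0.035, -0.0378, 0, 0], [0, 0, 0, -0.035, -0.0378, 0, 0], [0, 0, 0, -0.035, -0.0378, 0, 0], [0, 0, 0, -0.03, -0.0325, 0, 0], [0, 0, 0, -0.015, -0.0163, 0, 0], [0, 0, 0, 0, 0, 0, 0], [0, 0, 0, 0, 0, 0, 0]],
  ],
)

```text
time: 10.9
ee_pos: [0.6418, 0.1764, 0.2482]
eef_rot: [0.723, -0.69, -0.0, 0.0]
ft_force: [0.5, -0.7, -1.7]
width: 0.0396
```

```bash
python3 - <<'E'
from h import *
c=camera("wrist"); save(c,"w4.png"); c=camera("side");save(c,"s4.png",(170,130,370,290),3.7)
print(dlt([.6425,.1772,.086],.047+np.pi/2))
E
```

```text
{'shift': array([-0.0013, -0.0006,  0.1627]), 'turn': array([-0.0002, -0.0008, -0.0012]), 'shift_after': array([-0.0012, -0.0006,  0.1627])}
```

View pics/w4.png

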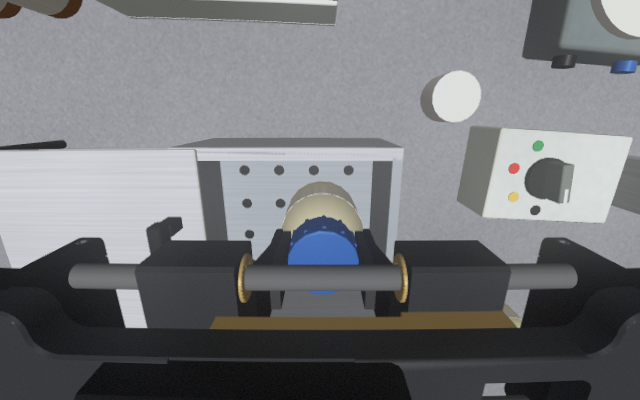

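View pics/s4.png

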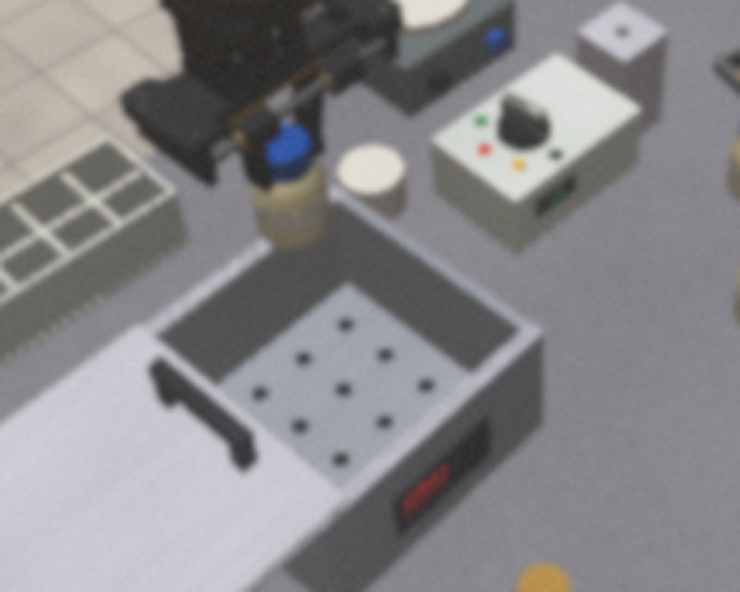

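>>> arm_command(
  commands=[
    [[0, 0, 0, -0.001, -0.001, 0.03, 0], [0, 0, 0, 0, 0, 0.045, 0], [0, 0, 0, 0, 0, 0.045, 0], [0, 0, 0, 0, 0, 0.025, 0], [0, 0, 0, 0, 0, 0.012, 0], [0, 0, 0, 0, 0, 0.005, 0], [0, 0, 0, 0, 0, 0, 0], [0, 0, 0, 0, 0, 0, 0]],
  ],
)

```text
time: 12.0
ee_pos: [0.6437, 0.1782, 0.0878]
eef_rot: [0.723, -0.69, 0.001, -0.001]
ft_force: [0.4, 0.4, -2.5]
width: 0.0393
```

>>> arm_command(
  commands=[
    [[0, 0, 0, 0, 0, 0.003, 0], [0, 0, 0, 0, 0, 0.001, 0], [0, 0, 0, 0, 0, 0, 0], [0, 0, 0, 0, 0, 0, 62], [0, 0, 0, 0, 0, 0, 62], [0, 0, 0, 0, 0, 0, 62], [0, 0, 0, 0, 0, -0.02, 62], [0, 0, 0, 0, 0, -0.05, 62], [0, 0, 0, 0, 0, -0.05, 62], [0, 0, 0, 0, 0, -0.04, 85], [0, 0, 0, 0.04, 0.03, 0, 85], [0, 0, 0, 0.04, 0.03, 0, 85], [0, 0, 0, 0.04, 0.03, 0, 85], [0, 0, 0, 0.04, 0.03, 0, 85], [0, 0, 0, 0.04, 0.03, 0, 85], [0, 0, 0, 0.04, 0.02, 0, 85], [0, 0, 0, 0, 0, 0, 85], [0, 0, 0, 0, 0, 0, 85]],
  ],
)

```text
time: 14.25
ee_pos: [0.4849, -0.0688, 0.2437]
eef_rot: [0.724, -0.69, 0.001, -0.0]
ft_force: [0.3, 0.1, 0.7]
width: 0.0739
```

```bash
cat > look.py <<'E'
from h import *
import sys
n=sys.argv[1]
t=camera("top");d=camera("side");w=camera("wrist")
save(w,n+"w.png");save(t,n+"t.png",(180,120,480,270),2.6);save(d,n+"s.png",(170,130,450,290),2.8)
for nm,c,z in(("top",t,.083),("side",d,.073),("wrist",w,.078)):
    for b,s in blobs(c,(105,120,50),(125,255,255),60)[0]:
        X=onz(c,*b,z)
        if .35<X[0]<.65 and abs(X[1])<.4: print(nm,b,s[4],X.round(4))
print(read_state()["time"],read_state()["ee_pos"].round(4))
E
python3 look.py a
```

```text
top [268.6 153.3] 118 [0.6476 0.1788 0.083 ]
top [399.  195.1] 110 [ 0.5115 -0.2471  0.083 ]
side [376.5 163.3] 81 [ 0.5131 -0.2525  0.073 ]
side [379.1 198.1] 94 [ 0.4101 -0.1361  0.073 ]
wrist [80.6 21.3] 1946 [0.6466 0.1885 0.078 ]
wrist [479.9 172.8] 903 [ 0.5098 -0.248   0.078 ]
wrist [368.8 249.9] 680 [ 0.4065 -0.1288  0.078 ]
14.4 [ 0.485  -0.0682  0.2429]
```

View pics/at.png

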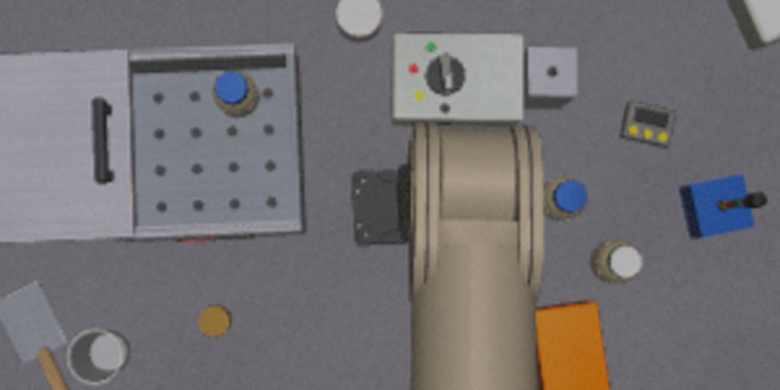

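View pics/as.png

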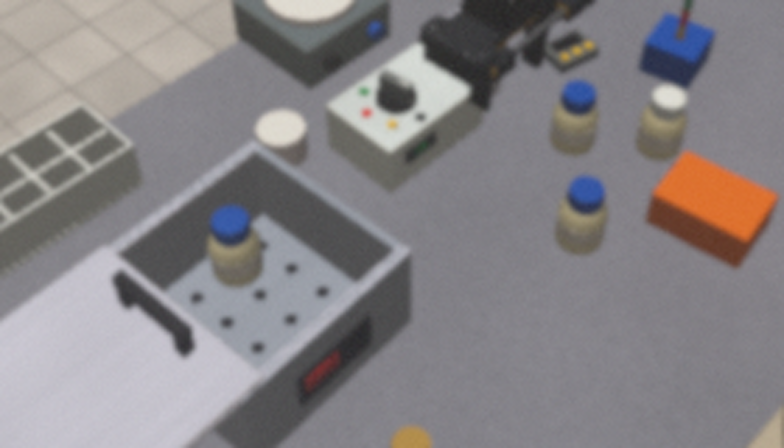

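```bash
python3 - <<'E'
from h import *
print(dlt([.408,-.132,.17],.047+np.pi/2))
E
```

```text
{'shift': array([0.0599, 0.08  , 0.0728]), 'turn': array([-0.0005,  0.0002,  0.0021]), 'shift_after': array([0.0601, 0.0799, 0.0729])}
```

>>> arm_command(
  commands=[
    [[0, 0, 0, 0.02, 0.0267, 0, 85], [0, 0, 0, 0.02, 0.0267, 0.02, 85], [0, 0, 0, 0.02, 0.0267, 0.033, 85], [0, 0, 0, 0, 0, 0.02, 85], [0, 0, 0, 0, 0, 0, 85], [0, 0, 0, 0, 0, 0, 85]],
  ],
)

```text
time: 15.15
ee_pos: [0.4082, -0.1327, 0.1705]
eef_rot: [0.724, -0.69, 0.0, -0.0]
ft_force: [0.4, -0.6, -0.1]
width: 0.0741
```

```bash
python3 look.py b; python3 - <<'E'
from h import *
print(dlt([.408,-.132,.07],.047+np.pi/2))
E
```

```text
top [268.6 153.3] 118 [0.6476 0.1788 0.083 ]
top [399.  195.1] 110 [ 0.5115 -0.2471  0.083 ]
side [379.1 198.1] 96 [ 0.4101 -0.1361  0.073 ]
wrist [467.9  92.9] 1913 [ 0.511  -0.2475  0.078 ]
wrist [624.9 123.5] 2097 [ 0.4956 -0.3932  0.078 ]
wrist [319.9 206.2] 1443 [ 0.407  -0.1298  0.078 ]
15.3 [ 0.4081 -0.133   0.1704]
{'shift': array([-0.0011,  0.0002,  0.1004]), 'turn': array([-0.0013, -0.0005,  0.0007]), 'shift_after': array([-1.000e-03,  1.000e-04,  1.004e-01])}
```

View pics/bw.png

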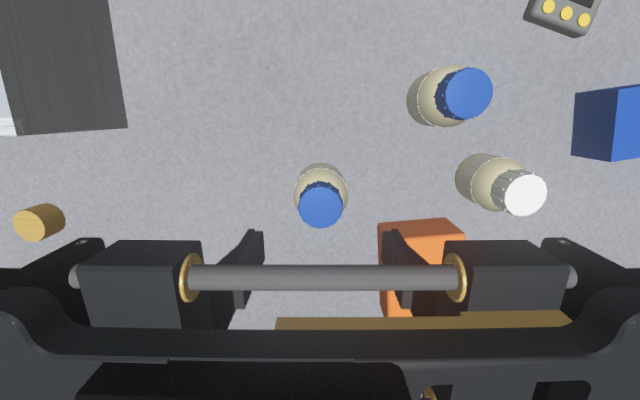

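>>> arm_command(
  commands=[
    [[0, 0, 0, -0.001, 0.001, 0.03, 80], [0, 0, 0, 0, 0, 0.04, 80], [0, 0, 0, 0, 0, 0.02, 80], [0, 0, 0, 0, 0, 0.011, 80], [0, 0, 0, 0, 0, 0, 80], [0, 0, 0, 0, 0, 0, 0], [0, 0, 0, 0, 0, 0, 0], [0, 0, 0, 0, 0, 0, 0], [0, 0, 0, 0, 0, 0, 0], [0, 0, 0, 0, 0, -0.03, 0], [0, 0, 0, 0, 0, -0.05, 0], [0, 0, 0, 0, 0, -0.05, 0], [0, 0, 0, 0, 0, -0.05, 0], [0, 0, 0, 0, 0, 0, 0]],
  ],
)

```text
time: 17.05
ee_pos: [0.4079, -0.1328, 0.2519]
eef_rot: [0.723, -0.69, 0.003, -0.001]
ft_force: [-0.0, 0.2, -1.6]
width: 0.0395
```

```bash
python3 - <<'E'
from h import *
print(dlt([.5746,.174,.25],.047+np.pi/2))
E
```

```text
{'shift': array([-0.2986, -0.1808,  0.002 ]), 'turn': array([-0.0056, -0.0031, -0.0002]), 'shift_after': array([-0.2986, -0.1809,  0.0019])}
```

>>> arm_command(
  commands=[
    [[0, 0, 0, -0.02, -0.0121, 0, 0], [0, 0, 0, -0.04, -0.0242, 0, 0], [0, 0, 0, -0.045, -0.0273, 0, 0], [0, 0, 0, -0.045, -0.0273, 0, 0], [0, 0, 0, -0.045, -0.0273, 0, 0], [0, 0, 0, -0.045, -0.0273, 0, 0], [0, 0, 0, -0.04, -0.0242, 0, 0], [0, 0, 0, -0.02, -0.0121, 0, 0], [0, 0, 0, 0, 0, 0, 0], [0, 0, 0, 0, 0, 0.03, 0], [0, 0, 0, 0, 0, 0.045, 0], [0, 0, 0, 0, 0, 0.045, 0], [0, 0, 0, 0, 0, 0.025, 0], [0, 0, 0, 0, 0, 0.012, 0], [0, 0, 0, 0, 0, 0.005, 0], [0, 0, 0, 0, 0, 0, 0], [0, 0, 0, 0, 0, 0, 0]],
  ],
)

```text
time: 19.18
ee_pos: [0.5744, 0.176, 0.0875]
eef_rot: [0.723, -0.69, 0.0, -0.001]
ft_force: [0.4, -0.0, -1.6]
width: 0.0394
```

>>> arm_command(
  commands=[
    [[0, 0, 0, 0, 0, 0.003, 0], [0, 0, 0, 0, 0, 0.0005, 0], [0, 0, 0, 0, 0, 0, 0], [0, 0, 0, 0, 0, 0, 62], [0, 0, 0, 0, 0, 0, 62], [0, 0, 0, 0, 0, 0, 62], [0, 0, 0, 0, 0, -0.02, 62], [0, 0, 0, 0, 0, -0.05, 62], [0, 0, 0, 0, 0, -0.05, 62], [0, 0, 0, 0, 0, -0.04, 85], [0, 0, 0, 0.04, 0.006, 0, 85], [0, 0, 0, 0.055, 0.008, 0, 85], [0, 0, 0, 0.055, 0.008, 0, 85], [0, 0, 0, 0.055, 0.008, 0, 85], [0, 0, 0, 0.055, 0.008, 0, 85], [0, 0, 0, 0.055, 0.008, 0, 85], [0, 0, 0, 0.045, 0.008, 0, 85], [0, 0, 0, 0.02, 0, 0.03, 85], [0, 0, 0, 0, 0, 0.04, 85], [0, 0, 0, 0, 0, 0, 85]],
  ],
)

```text
time: 21.68
ee_pos: [0.5362, -0.2058, 0.1718]
eef_rot: [0.723, -0.69, -0.002, 0.001]
ft_force: [-0.0, -0.3, 0.1]
width: 0.0742
```

```bash
python3 look.py c; python3 - <<'E'
from h import *
print(dlt([.5113,-.248,.17],.047+np.pi/2))
E
```

```text
top [268.6 153.3] 117 [0.6476 0.1788 0.083 ]
top [269.  174.5] 116 [0.578  0.1768 0.083 ]
side [376.4 163.3] 80 [ 0.5133 -0.2523  0.073 ]
side [267.5 221.8] 115 [0.589  0.1679 0.073 ]
wrist [363.3 234.5] 1267 [ 0.5092 -0.2456  0.078 ]
21.825 [ 0.5388 -0.206   0.1756]
{'shift': array([0.0407, 0.0295, 0.0055]), 'turn': array([-0.0027, -0.0011,  0.0007]), 'shift_after': array([0.0407, 0.0295, 0.0056])}
```

View pics/ct.png

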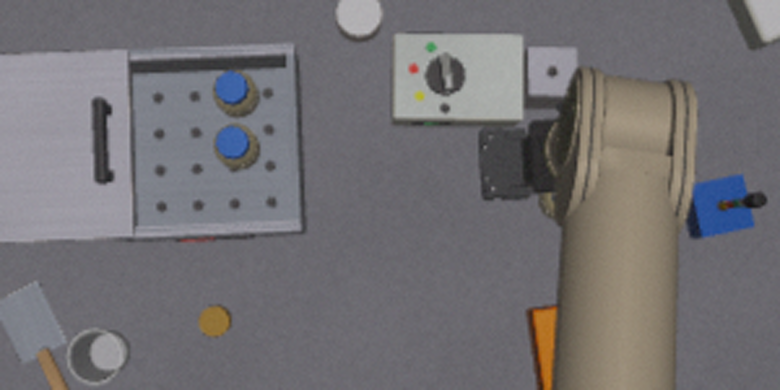

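View pics/cw.png

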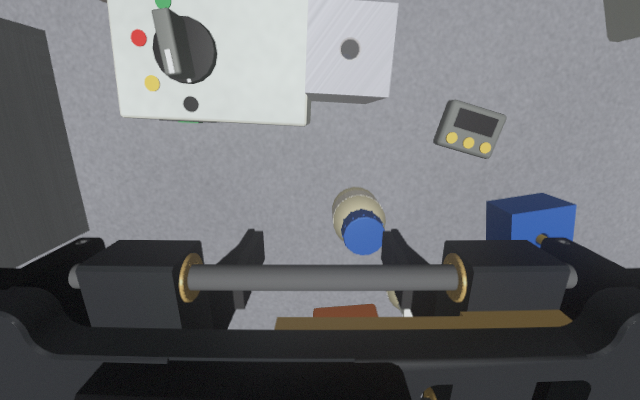

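>>> arm_command(
  commands=[
    [[0, 0, 0, 0.0405, 0.0295, 0, 80], [0, 0, 0, 0, 0, 0, 80], [0, 0, 0, 0, 0, 0.03, 80], [0, 0, 0, 0, 0, 0.045, 80], [0, 0, 0, 0, 0, 0.02, 80], [0, 0, 0, 0, 0, 0.01, 80], [0, 0, 0, 0, 0, 0, 80]],
  ],
)

```text
time: 22.7
ee_pos: [0.5107, -0.2481, 0.0688]
eef_rot: [0.724, -0.69, 0.0, -0.0]
ft_force: [0.0, 0.4, -0.0]
width: 0.0696
```

>>> arm_command(
  commands=[
    [[0, 0, 0, 0, 0, 0, 0], [0, 0, 0, 0, 0, 0, 0], [0, 0, 0, 0, 0, 0, 0], [0, 0, 0, 0, 0, 0, 0], [0, 0, 0, 0, 0, -0.03, 0], [0, 0, 0, 0, 0, -0.05, 0], [0, 0, 0, 0, 0, -0.05, 0], [0, 0, 0, 0, 0, -0.05, 0], [0, 0, 0, 0, 0, 0, 0]],
  ],
)

```text
time: 23.82
ee_pos: [0.5118, -0.2485, 0.2519]
eef_rot: [0.723, -0.69, 0.003, -0.001]
ft_force: [0.2, 0.1, -2.4]
width: 0.0392
```

```bash
python3 - <<'E'
from h import *
print(dlt([.5067,.1708,.25],.047+np.pi/2))
E
```

```text
{'shift': array([-0.4191, -0.0146,  0.0006]), 'turn': array([-0.0055, -0.0035, -0.0001]), 'shift_after': array([-0.4191, -0.0146,  0.0019])}
```

>>> arm_command(
  commands=[
    [[0, 0, 0, -0.024, -0.0008, 0, 0], [0, 0, 0, -0.045, -0.0016, 0, 0], [0, 0, 0, -0.055, -0.0019, 0, 0], [0, 0, 0, -0.055, -0.0019, 0, 0], [0, 0, 0, -0.055, -0.0019, 0, 0], [0, 0, 0, -0.055, -0.0019, 0, 0], [0, 0, 0, -0.055, -0.0019, 0, 0], [0, 0, 0, -0.045, -0.0016, 0, 0], [0, 0, 0, -0.03, -0.001, 0, 0], [0, 0, 0, 0, 0, 0, 0], [0, 0, 0, 0, 0, 0.03, 0], [0, 0, 0, 0, 0, 0.045, 0], [0, 0, 0, 0, 0, 0.03, 0]],
  ],
)

```text
time: 25.45
ee_pos: [0.5033, 0.1698, 0.14]
eef_rot: [0.723, -0.691, -0.001, 0.002]
ft_force: [-0.0, -0.8, -2.1]
width: 0.0394
```

```bash
python3 - <<'E'
from h import *
print(tool()[0],dlt([.5067,.1708,.086],.047+np.pi/2))
E
```

```text
[0.50334097 0.16981705 0.14000682] {'shift': array([-0.0009, -0.0036,  0.054 ]), 'turn': array([ 0.0033, -0.0013, -0.0007]), 'shift_after': array([-0.0008, -0.0034,  0.054 ])}
```

>>> arm_command(
  commands=[
    [[0, 0, 0, 0, -0.003, 0.025, 0], [0, 0, 0, 0, 0, 0.018, 0], [0, 0, 0, 0, 0, 0.008, 0], [0, 0, 0, 0, 0, 0.004, 0], [0, 0, 0, 0, 0, 0, 0], [0, 0, 0, 0, 0, 0, 0]],
  ],
)

```text
time: 26.2
ee_pos: [0.5084, 0.1714, 0.0887]
eef_rot: [0.723, -0.69, 0.0, -0.0]
ft_force: [0.0, -0.7, -2.5]
width: 0.0397
```

>>> arm_command(
  commands=[
    [[0, 0, 0, 0, 0, 0.004, 0], [0, 0, 0, 0, 0, 0.0005, 0], [0, 0, 0, 0, 0, 0, 0], [0, 0, 0, 0, 0, 0, 62], [0, 0, 0, 0, 0, 0, 62], [0, 0, 0, 0, 0, 0, 62], [0, 0, 0, 0, 0, -0.02, 62], [0, 0, 0, 0, 0, -0.05, 62], [0, 0, 0, 0, 0, -0.05, 62], [0, 0, 0, 0, 0, -0.05, 62], [0, 0, 0, 0, 0, -0.05, 62], [0, 0, 0, 0, 0, 0, 62], [0, 0, 0, 0, 0, 0, 62]],
  ],
)

```text
time: 27.82
ee_pos: [0.5077, 0.1713, 0.3039]
eef_rot: [0.724, -0.69, 0.0, -0.0]
ft_force: [-0.6, -0.2, -0.8]
width: 0.054
```

```bash
python3 look.py d; python3 - <<'E'
from h import *
print(dlt([.5697,.3241,.153],.047+np.pi/2))
E
```

```text
top [268.7 153.3] 117 [0.6476 0.1785 0.083 ]
side [267.5 221.9] 116 [0.5887 0.1681 0.073 ]
side [284.5 233.8] 111 [0.5212 0.1626 0.073 ]
wrist [321.6  65.4] 668 [0.6448 0.1792 0.078 ]
wrist [319.8 123.9] 779 [0.5748 0.1783 0.078 ]
wrist [321.1 177.3] 718 [0.5045 0.1734 0.078 ]
27.975 [0.5075 0.171  0.3027]
{'shift': array([-0.1501, -0.0696,  0.1495]), 'turn': array([ 0.0016, -0.0004, -0.0001]), 'shift_after': array([-0.15  , -0.0693,  0.1497])}
```

View pics/dw.png

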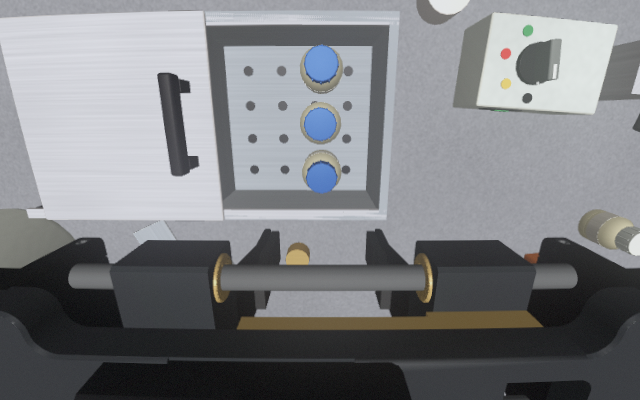

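View pics/ds.png

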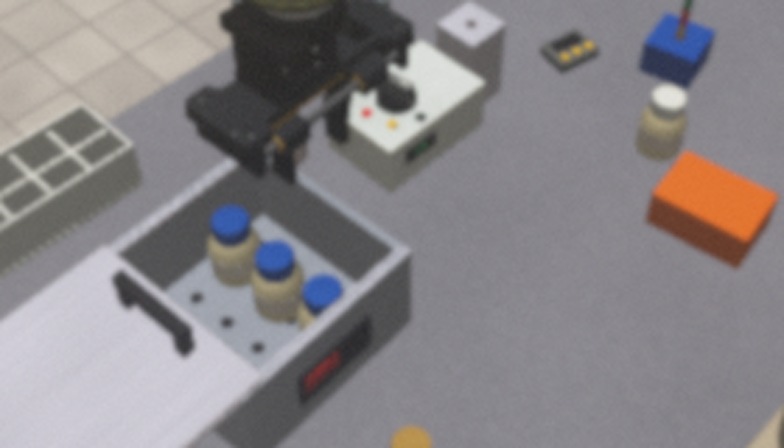

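```bash
python3 - <<'E'
from h import *
save(camera("top"),"full_t.png");save(camera("side"),"full_s.png")
E
```

```text
(no output)
```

View pics/full_t.png

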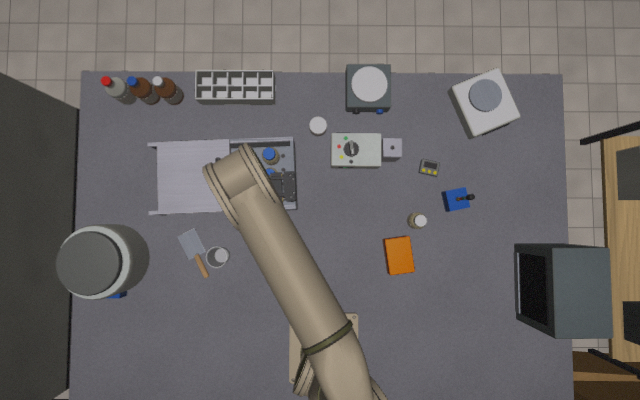

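View pics/full_s.png

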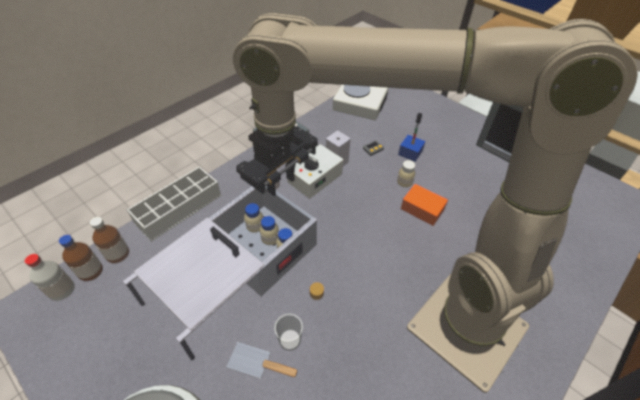

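>>> arm_command(
  commands=[
    [[0, 0, 0, -0.03, -0.0139, 0, 60], [0, 0, 0, -0.05, -0.0232, 0, 60], [0, 0, 0, -0.05, -0.0232, 0, 60], [0, 0, 0, -0.02, -0.0092, 0, 60], [0, 0, 0, 0, 0, 0.02, 60], [0, 0, 0, 0, 0, 0.04, 60], [0, 0, 0, 0, 0, 0.045, 60], [0, 0, 0, 0, 0, 0.03, 60], [0, 0, 0, 0, 0, 0.014, 60], [0, 0, 0, 0, 0, 0, 60], [0, 0, 0, 0, 0, 0, 0], [0, 0, 0, 0, 0, 0, 0], [0, 0, 0, 0, 0, 0, 0], [0, 0, 0, 0, 0, 0, 0], [0, 0, 0, 0, 0, 0, 0]],
  ],
)

```text
time: 29.95
ee_pos: [0.5704, 0.3243, 0.1547]
eef_rot: [0.723, -0.69, 0.0, -0.0]
ft_force: [-0.4, -0.4, 0.6]
width: 0.014
```

>>> arm_command(
  commands=[
    [[0, 0, 0, 0.01, 0, 0, 0], [0, 0, 0, 0.02, 0, 0, 0], [0, 0, 0, 0.03, 0, 0, 0], [0, 0, 0, 0.03, 0, 0, 0], [0, 0, 0, 0.03, 0, 0, 0], [0, 0, 0, 0.03, 0, 0, 0], [0, 0, 0, 0.025, 0, 0, 0], [0, 0, 0, 0.015, 0, 0, 0], [0, 0, 0, 0.005, 0, 0, 0], [0, 0, 0, 0, 0, 0, 0], [0, 0, 0, 0, 0, 0, 0]],
  ],
)

```text
time: 31.32
ee_pos: [0.5792, 0.1295, 0.1546]
eef_rot: [0.724, -0.69, 0.0, 0.001]
ft_force: [-4.9, -3.1, 5.9]
width: 0.0137
```

>>> arm_command(
  commands=[
    [[0, 0, 0, 0.003, 0, 0, 0], [0, 0, 0, 0.003, 0, 0, 0], [0, 0, 0, 0, 0, 0, 0]],
  ],
)

```text
time: 31.7
ee_pos: [0.5794, 0.1249, 0.1546]
eef_rot: [0.724, -0.69, -0.001, -0.0]
ft_force: [-5.6, 4.2, 3.3]
width: 0.0137
```

>>> arm_command(
  commands=[
    [[0, 0, 0, 0.003, 0, 0, 0], [0, 0, 0, 0.003, 0, 0, 0], [0, 0, 0, 0, 0, 0, 0]],
  ],
)

```text
time: 32.08
ee_pos: [0.5794, 0.1248, 0.1546]
eef_rot: [0.726, -0.688, -0.003, -0.004]
ft_force: [0.6, 22.4, -5.8]
width: 0.0138
```

>>> arm_command(
  commands=[
    [[0, 0, 0, -0.005, 0, 0, 0], [0, 0, 0, 0, 0, 0, 60], [0, 0, 0, 0, 0, 0, 60], [0, 0, 0, 0, 0, 0, 60], [0, 0, 0, 0, 0, -0.02, 60], [0, 0, 0, 0, 0, -0.04, 60], [0, 0, 0, 0, 0, -0.05, 60], [0, 0, 0, 0, 0, -0.05, 60], [0, 0, 0, 0.04, 0, -0.04, 60], [0, 0, 0, 0.05, 0, 0, 60], [0, 0, 0, 0.05, 0, 0, 60], [0, 0, 0, 0.05, 0, 0, 60], [0, 0, 0, 0.05, 0, 0, 60], [0, 0, 0, 0.03, 0, 0, 60], [0, 0, 0, 0, 0, 0, 60], [0, 0, 0, 0, 0, 0, 60]],
  ],
)

```text
time: 34.08
ee_pos: [0.5925, -0.1461, 0.3556]
eef_rot: [0.724, -0.69, 0.0, -0.001]
ft_force: [0.8, 0.7, 0.3]
width: 0.0521
```

```bash
python3 look.py e; python3 - <<'E'
from h import *
c=camera("top"); save(c,"e2.png",(140,120,310,220),4.5)
c=camera("top"); save(c,"e3.png",(430,170,490,220),12)
p,R=tool();print(p,R.as_matrix().round(4))
E
```

```text
34.225 [ 0.5926 -0.1457  0.3552]
[ 0.59251917 -0.1461363   0.35490957] [[ 4.830e-02 -9.988e-01  4.000e-04]
 [-9.988e-01 -4.830e-02 -2.000e-04]
 [ 2.000e-04 -4.000e-04 -1.000e+00]]
```

View pics/e2.png

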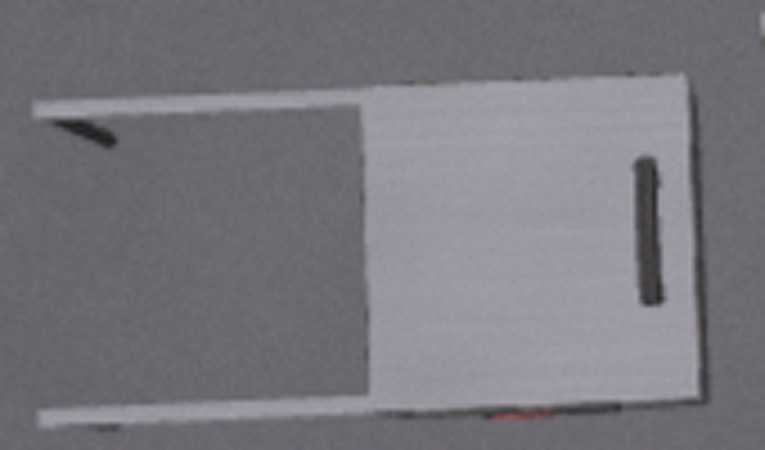

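View pics/e3.png

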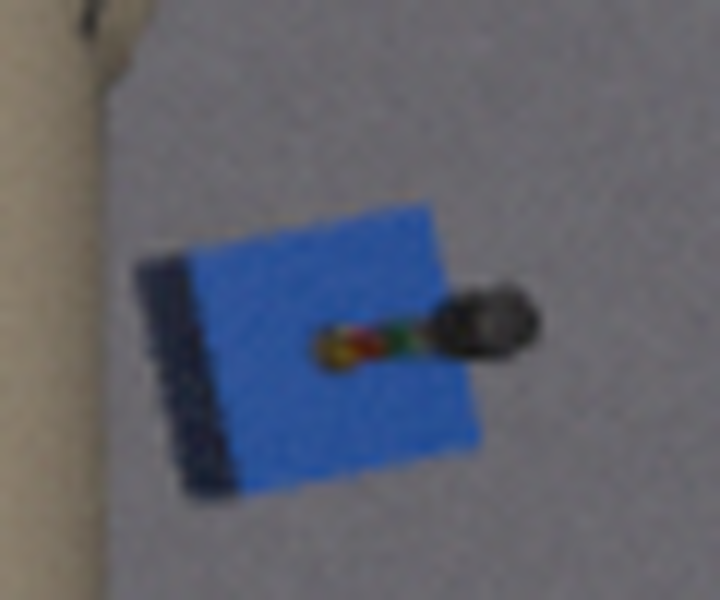

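View pics/ew.png

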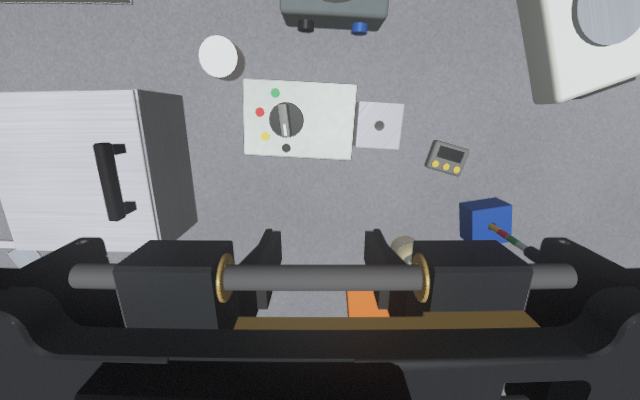

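```bash
python3 - <<'E'
from h import *
c=camera("top")
print("head",[onz(c,470.8,196.8,z).round(4) for z in(.1625,.18)],"hole",onz(c,457.3,199.0,.05).round(4))
w=camera("wrist"); print("hole/rod wrist",onz(w,492,227,.05).round(4),"pocket",onz(w,379,125.5,.115).round(4),"top pocket",onz(c,300+407/4.4,115+143/4.4,.115).round(4))
print(dlt([.4995,-.447,.24],np.pi/2))
E
```

```text
head [array([ 0.5016, -0.4531,  0.1625]), array([ 0.5005, -0.4466,  0.18  ])] hole [ 0.5008 -0.4495  0.05  ]
hole/rod wrist [ 0.4986 -0.449   0.05  ] pocket [ 0.6617 -0.2187  0.115 ] top pocket [ 0.6625 -0.2215  0.115 ]
{'shift': array([0.2956, 0.1072, 0.1147]), 'turn': array([-0.0001, -0.0002,  0.0476]), 'shift_after': array([0.3004, 0.093 , 0.1147])}
```

>>> arm_command(
  commands=[
    [[0, 0, 0.0476, 0, 0, 0, 50], [0, 0, 0, 0.03, 0.0093, 0.01, 50], [0, 0, 0, 0.045, 0.014, 0.02, 50], [0, 0, 0, 0.055, 0.017, 0.03, 50], [0, 0, 0, 0.055, 0.017, 0.03, 50], [0, 0, 0, 0.055, 0.017, 0.02, 50], [0, 0, 0, 0.045, 0.014, 0.005, 50], [0, 0, 0, 0.0175, 0.0047, 0, 50], [0, 0, 0, 0, 0, 0, 50], [0, 0, 0, 0, 0, 0, 50]],
  ],
)

```text
time: 35.67
ee_pos: [0.5019, -0.4433, 0.2424]
eef_rot: [0.708, -0.706, 0.0, -0.001]
ft_force: [0.3, 0.1, 0.2]
width: 0.0433
```

```bash
python3 - <<'E'
from h import *
w=camera("wrist"); save(w,"w5.png");d=camera("side");save(d,"s5.png",(370,60,470,180),5)
print(dlt([.4998,-.449,.165],np.pi/2))
E
```

```text
{'shift': array([0.0055, 0.0021, 0.0774]), 'turn': array([-0.0009, -0.0001,  0.0022]), 'shift_after': array([0.0055, 0.002 , 0.0774])}
```

View pics/w5.png

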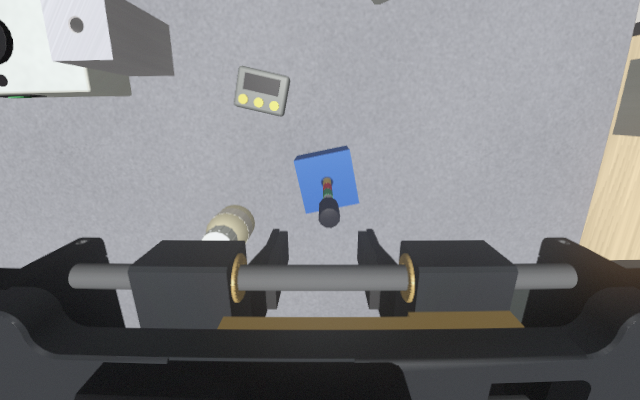

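View pics/s5.png

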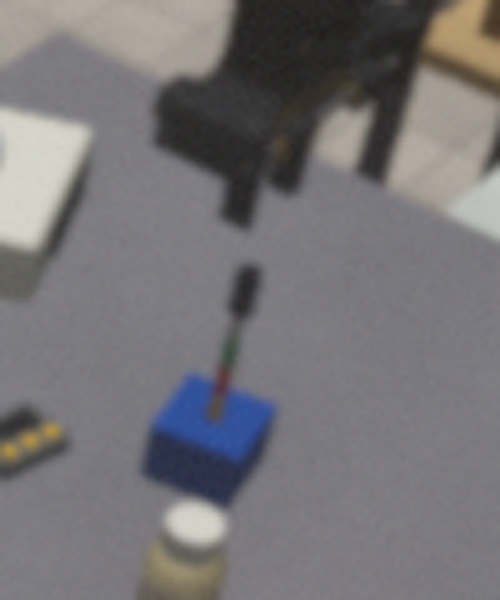

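```bash
python3 - <<'E'
from h import *
w=camera("wrist"); print(onz(w,329,217,.18),tool()[0])
print(dlt([.4998,-.449,.154],np.pi/2))
E
```

```text
[ 0.50111972 -0.44789464  0.18      ] [ 0.50153887 -0.44385138  0.24235373]
{'shift': array([0.0051, 0.0018, 0.0884]), 'turn': array([-0.0007, -0.0002,  0.0017]), 'shift_after': array([0.0051, 0.0017, 0.0884])}
```

>>> arm_command(
  commands=[
    [[0, 0, 0, 0.005, 0.001, 0, 50], [0, 0, 0, 0, 0, 0.03, 50], [0, 0, 0, 0, 0, 0.03, 50], [0, 0, 0, 0, 0, 0.02, 50], [0, 0, 0, 0, 0, 0.008, 50], [0, 0, 0, 0, 0, 0, 50], [0, 0, 0, 0, 0, 0, 0], [0, 0, 0, 0, 0, 0, 0], [0, 0, 0, 0, 0, 0, 0], [0, 0, 0, 0, 0, 0, 0], [0, 0, 0, 0, 0, 0, 0]],
  ],
  newtons=20,
)

```text
time: 37.2
ee_pos: [0.4997, -0.4504, 0.1541]
eef_rot: [-0.707, 0.707, -0.0, 0.0]
ft_force: [-0.4, 0.5, 2.6]
width: 0.0176
```

```bash
python3 - <<'E'
from h import *
w=camera("wrist"); save(w,"w6.png");print(dlt([.662,-.221,.30],np.pi/2))
E
```

```text
{'shift': array([-0.2295, -0.1622, -0.1458]), 'turn': array([-0.0005, -0.0002, -0.0007]), 'shift_after': array([-0.2294, -0.1623, -0.1459])}
```

View pics/w6.png

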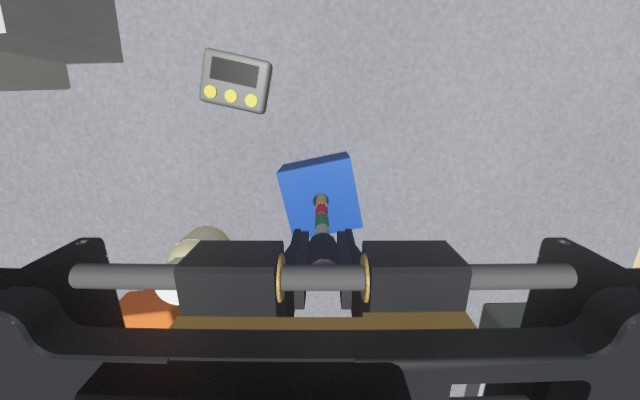

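>>> arm_command(
  commands=[
    [[0, 0, 0, 0, 0, -0.015, 0], [0, 0, 0, 0, 0, -0.03, 0], [0, 0, 0, 0, 0, -0.04, 0], [0, 0, 0, 0, 0, -0.04, 0], [0, 0, 0, 0, 0, -0.02, 0], [0, 0, 0, -0.025, -0.0177, 0, 0], [0, 0, 0, -0.04, -0.0283, 0, 0], [0, 0, 0, -0.045, -0.0318, 0, 0], [0, 0, 0, -0.045, -0.0318, 0, 0], [0, 0, 0, -0.04, -0.0283, 0, 0], [0, 0, 0, -0.025, -0.0177, 0, 0], [0, 0, 0, -0.009, -0.0064, 0, 0], [0, 0, 0, 0, 0, 0, 0], [0, 0, 0, 0, 0, 0, 0]],
  ],
)

```text
time: 39.0
ee_pos: [0.6609, -0.2237, 0.299]
eef_rot: [-0.706, 0.708, -0.0, -0.0]
ft_force: [-0.9, 0.1, 0.6]
width: 0.0173
```

```bash
python3 - <<'E'
from h import *
w=camera("wrist"); save(w,"w7.png",(220,80,420,280),3);d=camera("side");save(d,"s7.png",(290,60,390,180),5)
t=camera("top");save(t,"t7.png",(350,100,450,200),5)
print(dlt([.662,-.221,.30],np.pi/2))
E
```

```text
{'shift': array([-0.0022, -0.0009, -0.001 ]), 'turn': array([-0.    , -0.0007, -0.0029]), 'shift_after': array([-0.0022, -0.0009, -0.001 ])}
```

View pics/w7.png

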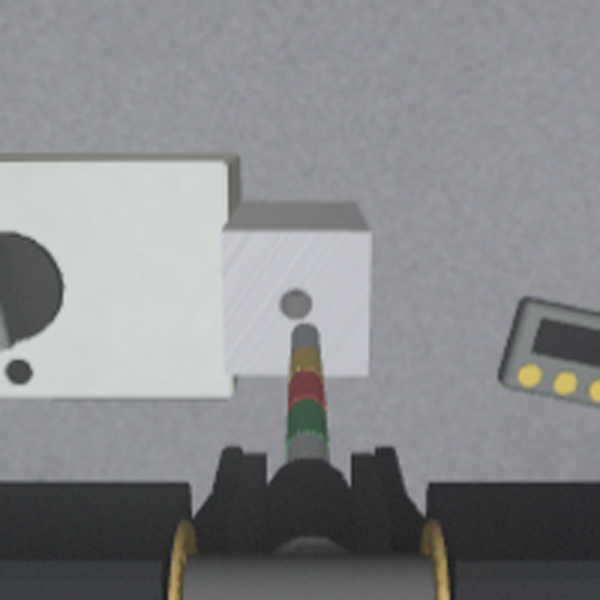

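View pics/s7.png

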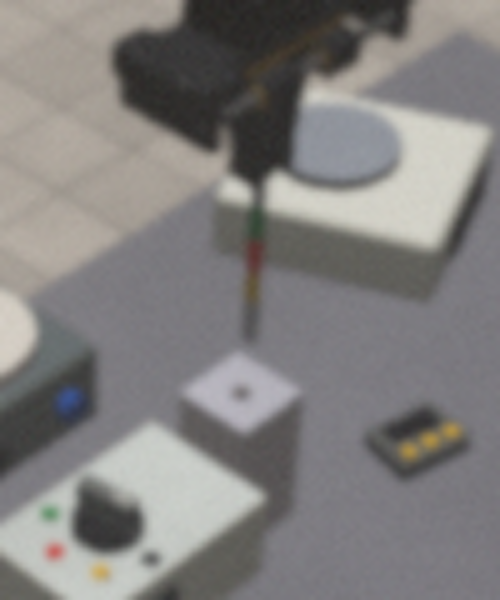

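```bash
cat > rod.py <<'E'
from h import *
import sys
# hole px & foot: dark hole mask on tower, manual args: hole u v, foot arc-top u v, all full px
hu,hv,fu,fv=map(float,sys.argv[1:5])
w=camera("wrist");p,R=tool()
zf=p[2]-.1391
H=onz(w,hu,hv,.115);F=onz(w,fu,fv,zf)-[.005,0,0]
print("cam",-np.array(w["R"]).T@np.array(w["t"]),"tcp",p,"hole",H,"foot",F,"foot-tcp",F-p,"tool shift to align",R.inv().apply(H-F)[:2])
E
python3 rod.py 318.7 181.3 321.7 187.4
python3 - <<'E'
from h import *
t=camera("top");d=camera("side")
print("side hole", onz(d,290+240/5,60+394/5,.115), "foot px proj of tcp-down", proj(d,tool()[0]+[0,0,-.1391]), "seen",290+248/5,60+340/5)
E
```

```text
cam [ 0.73937292 -0.22217088  0.45272509] tcp [ 0.66119574 -0.22283784  0.29891715] hole [ 0.66224892 -0.21786968  0.115     ] foot [ 0.66082735 -0.22159148  0.15981715] foot-tcp [-0.00036839  0.00124636 -0.1391    ] tool shift to align [-0.00374617 -0.001412  ]
side hole [ 0.65852821 -0.21680175  0.115     ] foot px proj of tcp-down [339.06205862 127.37222481] seen 339.6 128.0
```

View pics/t7.png

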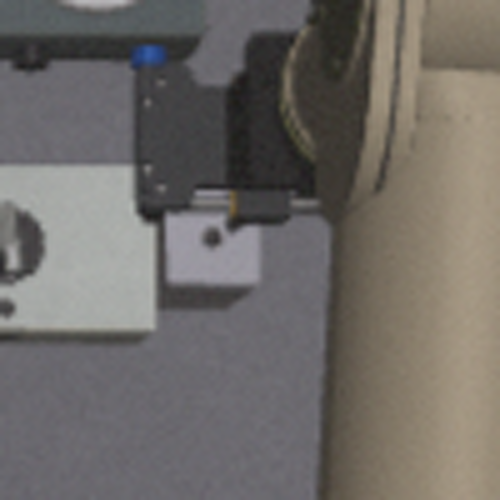

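>>> arm_command(
  commands=[
    [[0, 0, 0, -0.0037, -0.0014, 0, 0], [0, 0, 0, 0, 0, 0.015, 0], [0, 0, 0, 0, 0, 0.015, 0], [0, 0, 0, 0, 0, 0.006, 0], [0, 0, 0, 0, 0, 0, 0], [0, 0, 0, 0, 0, 0, 0]],
  ],
)

```text
time: 40.05
ee_pos: [0.6632, -0.2179, 0.2633]
eef_rot: [-0.707, 0.707, -0.0, 0.0]
ft_force: [0.2, 0.3, 0.1]
width: 0.0176
```

```bash
python3 - <<'E'
from h import *
w=camera("wrist"); save(w,"w8.png",(280,140,360,220),8);d=camera("side");save(d,"s8.png",(310,100,370,160),10)
print(tool()[0])
E
```

```text
[ 0.66328667 -0.21789323  0.26340244]
```

View pics/w8.png

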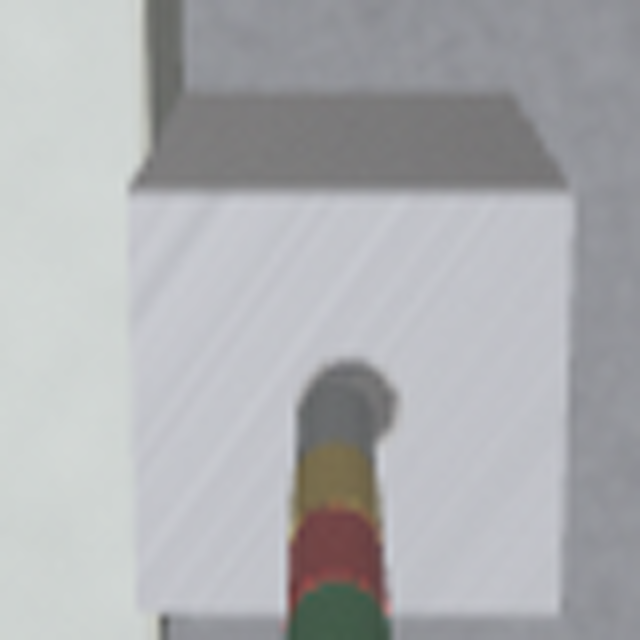

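View pics/s8.png

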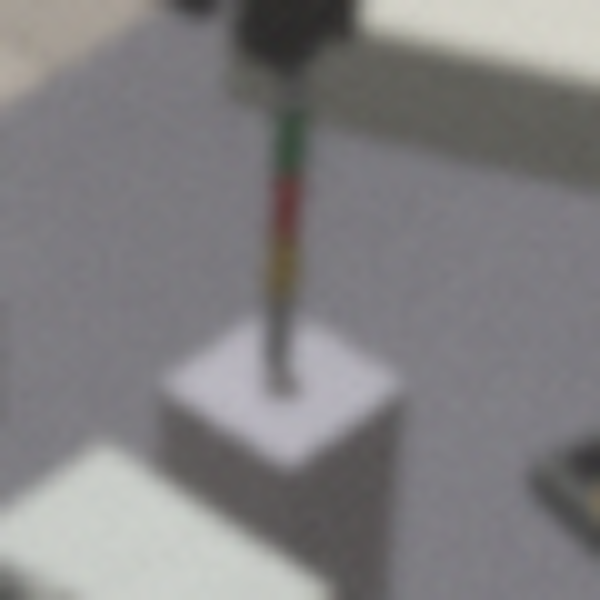

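```bash
python3 - <<'E'
from h import *
w=camera("wrist");f=w["frame"][180:202,310:338].astype(float).mean(2)
np.set_printoptions(linewidth=200)
print(f.round(0).astype(int))
f=np.clip((f-70)*2.2,0,255).astype(np.uint8)
cv2.imwrite("pics/w9.png",cv2.resize(f,None,fx=24,fy=24,interpolation=cv2.INTER_CUBIC))
E
python3 rod.py 323.75 190.1 322.1 186.5
```

```text
[[195 199 200 198 198 198 199 197 201 201 198 196 196 197 197 200 197 194 196 196 199 195 195 198 196 197 196 196]
 [197 201 199 199 198 198 197 199 202 199 195 196 197 197 199 197 196 195 197 200 196 195 198 196 197 196 195 195]
 [200 200 198 199 198 198 198 202 200 196 195 196 197 199 199 196 196 195 200 197 195 197 197 196 198 197 195 196]
 [201 198 198 198 197 197 201 202 197 196 197 196 199 200 197 196 195 198 198 195 196 197 196 197 196 196 195 195]
 [199 197 198 198 197 200 202 198 196 196 195 192 186 183 181 189 194 200 195 195 198 196 197 197 197 197 196 195]
 [197 199 198 197 198 202 199 195 196 191 174 162 144 136 136 155 174 191 192 198 197 196 198 197 196 196 195 197]
 [198 199 198 198 201 202 196 195 192 169 134 111 113 110 111 112 128 164 187 197 197 197 196 196 195 195 196 196]
 [198 198 197 200 201 197 195 194 174 131 112 114 115 114 120 119 118 129 168 193 197 197 196 195 195 195 197 195]
 [198 198 199 202 198 196 196 185 144 108 108 107 107 108 112 115 118 118 137 174 197 196 196 195 194 197 196 195]
 [197 199 202 201 195 197 196 171 115 104 106 107 106 106 104 106
[... 991 characters left out ...]
 196 185  99 100 102 103 103 103 102  99  97 108 196 197 195 194 195 196 196 195 195 195 195]
 [197 200 198 196 195 195 173 100 100 102 102 101 103 101  99  97 106 188 196 194 195 196 196 195 195 195 196 193]
 [199 200 196 196 197 198 171 101 102 102 102 103 103 102  99  97 102 172 195 195 195 196 196 195 195 196 195 195]
 [200 197 196 195 198 197 158  98 101 101 103 102 103 102  98  98 102 163 194 195 197 196 195 194 195 194 194 196]]
cam [ 0.74141852 -0.2168209   0.41715358] tcp [ 0.6632166  -0.21789753  0.26319477] hole [ 0.6627467  -0.21851125  0.115     ] foot [ 0.6640708  -0.2167025   0.12409477] foot-tcp [ 0.0008542   0.00119502 -0.1391    ] tool shift to align [0.00180773 0.0013283 ]
```

View pics/w9.png

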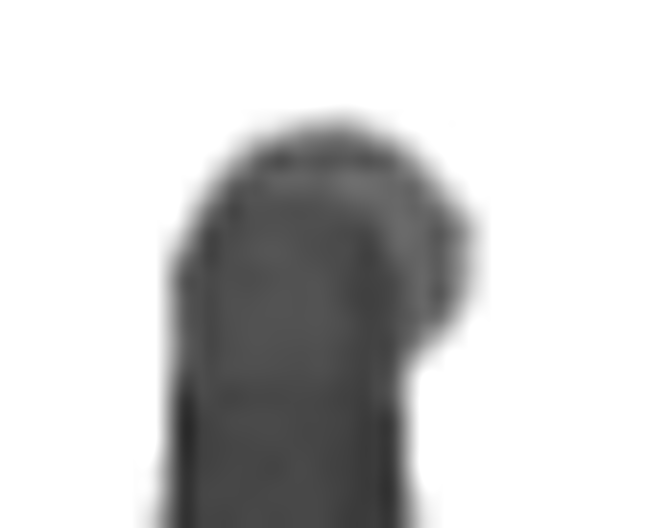

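```bash
python3 rod.py 323.1 190.6 321.7 187.4
```

```text
cam [ 0.74140363 -0.21681819  0.41705359] tcp [ 0.66321361 -0.21785395  0.26316463] hole [ 0.66214624 -0.21778874  0.115     ] foot [ 0.6630456  -0.21626912  0.12406463] foot-tcp [-0.00016801  0.00158483 -0.1391    ] tool shift to align [0.00151842 0.00090385]
```

>>> arm_command(
  commands=[
    [[0, 0, 0, 0.0015, 0.0009, 0, 0], [0, 0, 0, 0, 0, 0.006, 0], [0, 0, 0, 0, 0, 0, 0], [0, 0, 0, 0, 0, 0, 0]],
  ],
)

```text
time: 40.8
ee_pos: [0.6621, -0.2194, 0.2567]
eef_rot: [-0.707, 0.707, 0.0, -0.0]
ft_force: [0.5, 0.0, -0.1]
width: 0.0176
```

```bash
python3 - <<'E'
from h import *
w=camera("wrist");f=w["frame"][176:204,306:340].astype(float).mean(2)
f=np.clip((f-70)*2.2,0,255).astype(np.uint8)
cv2.imwrite("pics/w10.png",cv2.resize(f,None,fx=20,fy=20,interpolation=cv2.INTER_CUBIC))
d=camera("side");save(d,"s10.png",(310,100,370,160),10)
print(tool()[0])
E
```

```text
[ 0.66222112 -0.21937415  0.25689375]
```

View pics/w10.png

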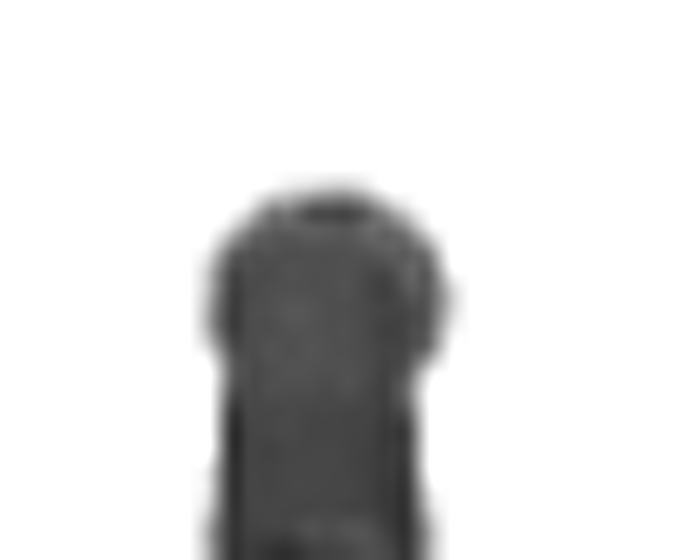

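View pics/s10.png

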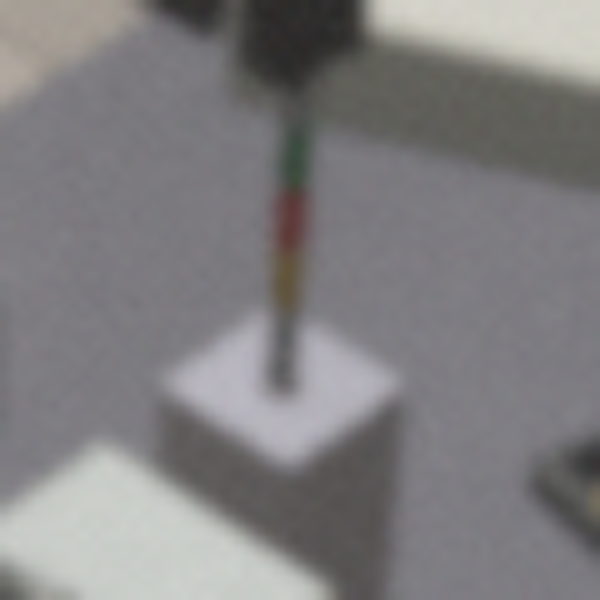

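>>> arm_command(
  commands=[
    [[0, 0, 0, 0.0005, 0, 0, 0], [0, 0, 0, 0, 0, 0.004, 0], [0, 0, 0, 0, 0, 0.004, 0], [0, 0, 0, 0, 0, 0.004, 0], [0, 0, 0, 0, 0, 0, 0]],
  ],
)

```text
time: 41.52
ee_pos: [0.662, -0.2199, 0.2442]
eef_rot: [-0.707, 0.707, 0.0, -0.0]
ft_force: [0.0, 0.4, 0.0]
width: 0.0176
```

>>> arm_command(
  commands=[
    [[0, 0, 0, 0, 0, 0.006, 0], [0, 0, 0, 0, 0, 0.008, 0], [0, 0, 0, 0, 0, 0.008, 0], [0, 0, 0, 0, 0, 0.004, 0], [0, 0, 0, 0, 0, 0, 0]],
  ],
)

```text
time: 42.15
ee_pos: [0.662, -0.2199, 0.2184]
eef_rot: [-0.707, 0.707, 0.0, -0.0]
ft_force: [-0.9, 0.6, 0.4]
width: 0.0172
```

>>> arm_command(
  commands=[
    [[0, 0, 0, 0, 0, 0.004, 0], [0, 0, 0, 0, 0, 0.004, 0], [0, 0, 0, 0, 0, 0, 0]],
  ],
)

```text
time: 42.52
ee_pos: [0.6621, -0.2199, 0.2107]
eef_rot: [-0.707, 0.707, 0.0, -0.0]
ft_force: [-0.7, 0.0, -0.4]
width: 0.0172
```

>>> arm_command(
  commands=[
    [[0, 0, 0, 0, 0, 0.003, 0], [0, 0, 0, 0, 0, 0.003, 0], [0, 0, 0, 0, 0, 0, 0]],
  ],
)

```text
time: 42.9
ee_pos: [0.6645, -0.2198, 0.2095]
eef_rot: [-0.707, 0.707, -0.003, 0.002]
ft_force: [0.4, 0.5, 20.0]
width: 0.017
```

>>> arm_command(
  commands=[
    [[0, 0, 0, 0, 0, -0.005, 0], [0, 0, 0, 0, 0, 0, 0], [0, 0, 0, 0, 0, 0, 45], [0, 0, 0, 0, 0, 0, 45], [0, 0, 0, 0, 0, 0, 45], [0, 0, 0, 0, 0, -0.02, 45], [0, 0, 0, 0, 0, -0.04, 45], [0, 0, 0, 0, 0, -0.04, 45], [0, 0, 0, 0, 0, -0.03, 45], [0, 0, 0, 0, 0, 0, 45], [0, 0, 0, 0, 0, 0, 45]],
  ],
)

```text
time: 44.28
ee_pos: [0.6621, -0.2198, 0.34]
eef_rot: [-0.707, 0.707, -0.0, 0.0]
ft_force: [0.2, 0.2, -1.2]
width: 0.0394
```

```bash
python3 - <<'E'
from h import *
w=camera("wrist");save(w,"w11.png",(220,80,420,280),3.9);d=camera("side");save(d,"s11.png",(300,80,380,160),9)
print(tool()[0])
E
```

```text
[ 0.66185569 -0.21994198  0.33899899]
```

View pics/w11.png

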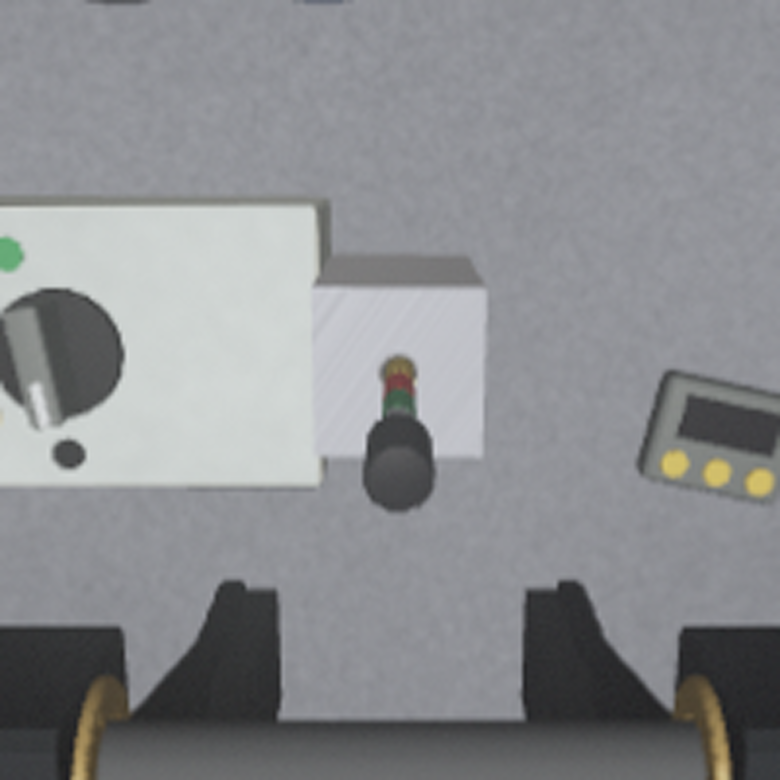

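View pics/s11.png

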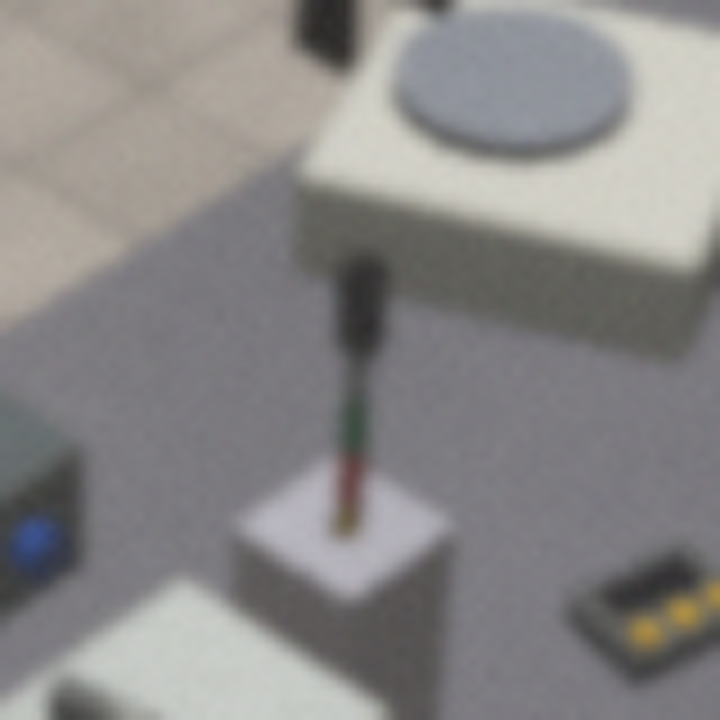

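```bash
python3 - <<'E'
from h import *
s=read_state();print(s["joint_positions"].round(3))
w=camera("wrist")
X=lambda u,v,z:onz(w,220+u/3.9,80+v/3.9,z).round(4)
print("skirt c",X(60,353,.083),"tip",X(40,425,.109),X(20,310,.109))
print(dlt([.664,-.0915,.2],np.pi/2))
E
```

```text
[ 0.662  0.568 -0.723  1.004  0.366  1.685 -1.506]
skirt c [ 0.6626 -0.0913  0.083 ] tip [ 0.6413 -0.0899  0.109 ] [ 0.6828 -0.0867  0.109 ]
{'shift': array([-0.1284, -0.0023,  0.139 ]), 'turn': array([ 0.0014,  0.0002, -0.0008]), 'shift_after': array([-0.1285, -0.0022,  0.1389])}
```

>>> arm_command(
  commands=[
    [[0, 0, 0, -0.03, 0, 0, 50], [0, 0, 0, -0.045, -0.001, 0, 50], [0, 0, 0, -0.04, -0.001, 0.02, 50], [0, 0, 0, -0.0135, 0, 0.04, 50], [0, 0, 0, 0, 0, 0.045, 50], [0, 0, 0, 0, 0, 0.034, 50], [0, 0, 0, 0, 0, 0, 50], [0, 0, 0, 0, 0, 0, 50]],
  ],
)

```text
time: 45.42
ee_pos: [0.6648, -0.0914, 0.2023]
eef_rot: [-0.707, 0.707, -0.0, 0.001]
ft_force: [0.3, 0.8, 0.5]
width: 0.0436
```

```bash
python3 - <<'E'
from h import *
w=camera("wrist");save(w,"w12.png",(200,60,440,300),3.3)
s=read_state();print(s["joint_positions"].round(3),tool()[0])
E
```

```text
[ 0.578  0.554 -0.752  1.333  0.374  1.395 -1.734] [ 0.66505126 -0.09133535  0.20271335]
```

View pics/w12.png

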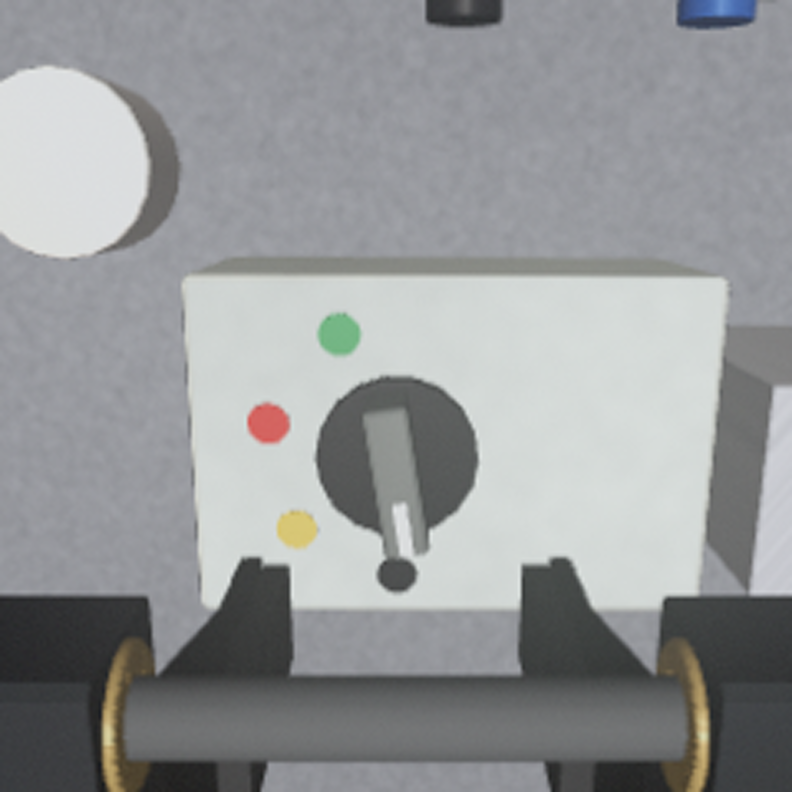

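```bash
python3 - <<'E'
from h import *
w=camera("wrist")
X=lambda u,v,z:onz(w,200+u/3.3,60+v/3.3,z)
t=X(407,553,.109);b=X(385,411,.109);print(t.round(4),b.round(4),"len",np.linalg.norm(t-b),"ang",np.arctan2((t-b)[1],-(t-b)[0]),"mid",((t+b)/2).round(4))
c=X(397,456,.083);print("axis",c.round(4))
for n,p in(("k",(397,574)),("y",(297,529)),("r",(269,423)),("g",(340,334))):
    q=X(*p,.075)-X(397,456,.083);print(n,np.arctan2(q[1],-q[0]))
# housing edges for yaw
a=X(185,278,.075);e=X(726,280,.075);print("yaw",np.arctan2(*(-(e-a)[:2])), (e-a)[:2])
print(dlt([.6635,-.0913,.094],np.pi/2))
E
```

```text
[ 0.6426 -0.0912  0.109 ] [ 0.684  -0.0853  0.109 ] len 0.0418726124680466 ang -0.14353285437822214 mid [ 0.6633 -0.0882  0.109 ]
axis [ 0.6638 -0.0883  0.083 ]
k 0.003998760199217784
y 0.8792746071799129
r 1.778611705320042
g 2.697219328094862
yaw 0.0036713203873332697 [-0.00059233 -0.16133791]
{'shift': array([-1.000e-04,  1.900e-03,  1.088e-01]), 'turn': array([-0.0027, -0.0002, -0.001 ]), 'shift_after': array([-0.    ,  0.0016,  0.1088])}
```

>>> arm_command(
  commands=[
    [[0, 0, -0.14, -0.001, 0.0015, 0, 45], [0, 0, 0, 0, 0, 0.03, 45], [0, 0, 0, 0, 0, 0.03, 45], [0, 0, 0, 0, 0, 0.02, 45], [0, 0, 0, 0, 0, 0, 45], [0, 0, 0, 0, 0, 0, 45]],
  ],
)

```text
time: 46.28
ee_pos: [0.6636, -0.0903, 0.1223]
eef_rot: [0.755, -0.656, 0.001, -0.001]
ft_force: [-0.2, 1.2, 0.6]
width: 0.0389
```

```bash
python3 - <<'E'
from h import *
w=camera("wrist");save(w,"w13.png",(200,60,440,300),3.3)
s=read_state();print(s["joint_positions"].round(3),tool()[0], dlt([.6635,-.0902,.095]))
E
```

```text
[ 0.588  0.617 -0.754  1.429  0.43   1.261 -1.634] [ 0.66363253 -0.09029396  0.12241804] {'shift': array([-0.0001,  0.0002,  0.0274])}
```

View pics/w13.png

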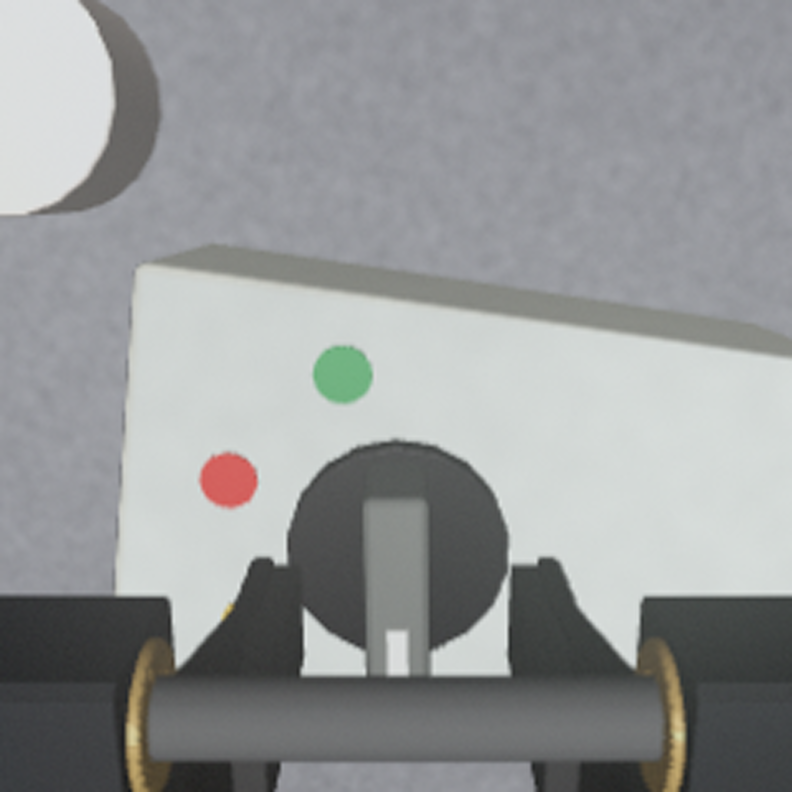

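>>> arm_command(
  commands=[
    [[0, 0, 0, 0, 0, -0.045, 45], [0, 0, 0, 0, 0, -0.05, 45], [0, 0, -0.1745, 0, 0, -0.045, 45], [0, 0, -0.1745, 0, 0, 0, 45], [0, 0, -0.1745, 0, 0, 0, 45], [0, 0, -0.1745, 0, 0, 0, 45], [0, 0, -0.1745, 0, 0, 0, 45], [0, 0, -0.1745, 0, 0, 0, 45], [0, 0, -0.1745, 0, 0, 0, 45], [0, 0, -0.1745, 0, 0, 0, 45], [0, 0, -0.1745, 0, 0, 0, 45], [0, 0, -0.1745, 0, 0, 0, 45], [0, 0, -0.1745, 0, 0, 0, 45], [0, 0, -0.1745, 0, 0, 0, 45], [0, 0, -0.1745, 0, 0, 0, 45], [0, 0, -0.1745, 0, 0, 0, 45], [0, 0, -0.1745, 0, 0, 0, 45], [0, 0, -0.1745, 0, 0, 0, 45], [0, 0, -0.1745, 0, 0, 0, 45], [0, 0, -0.1745, 0, 0, 0, 45]],
  ],
)

```text
time: 48.82
ee_pos: [0.6631, -0.0907, 0.262]
eef_rot: [0.655, 0.756, 0.0, 0.001]
ft_force: [-0.4, 0.2, -0.3]
width: 0.039
```

```bash
python3 - <<'E'
from h import *
s=read_state();print(s["time"],s["joint_positions"].round(3),tool()[0], dlt([.6635,-.0902,.122],np.pi/2+.14))
E
```

```text
48.825 [ 0.82   0.768 -1.335  1.235  0.746  1.653  1.363] [ 0.66305446 -0.09065926  0.26204394] {'shift': array([0.0005, 0.0003, 0.14  ]), 'turn': array([0.0014, 0.0006, 0.0036]), 'shift_after': array([0.0004, 0.0005, 0.14  ])}
```

>>> arm_command(
  commands=[
    [[0, 0, 0, 0, 0, 0.03, 45], [0, 0, 0, 0, 0, 0.05, 45], [0, 0, 0, 0, 0, 0.04, 45], [0, 0, 0, 0, 0, 0.015, 45], [0, 0, 0, 0, 0, 0, 45], [0, 0, 0, 0, 0, 0, 45]],
  ],
)

```text
time: 49.58
ee_pos: [0.6637, -0.0902, 0.128]
eef_rot: [0.656, 0.754, 0.001, 0.001]
ft_force: [-0.4, -0.5, 0.7]
width: 0.0391
```

```bash
python3 - <<'E'
from h import *
w=camera("wrist");save(w,"w14.png",(200,60,440,300),3.3)
s=read_state();print(s["time"],s["joint_positions"].round(3),tool()[0], dlt([.6635,-.0902,.094],np.pi/2+.14))
E
```

```text
49.625 [ 0.839  0.868 -1.268  1.41   0.825  1.447  1.297] [ 0.66366214 -0.09021143  0.12784924] {'shift': array([ 0.    , -0.0002,  0.0338]), 'turn': array([ 0.0025,  0.0005, -0.0015]), 'shift_after': array([ 0.    , -0.0002,  0.0338])}
```

View pics/w14.png

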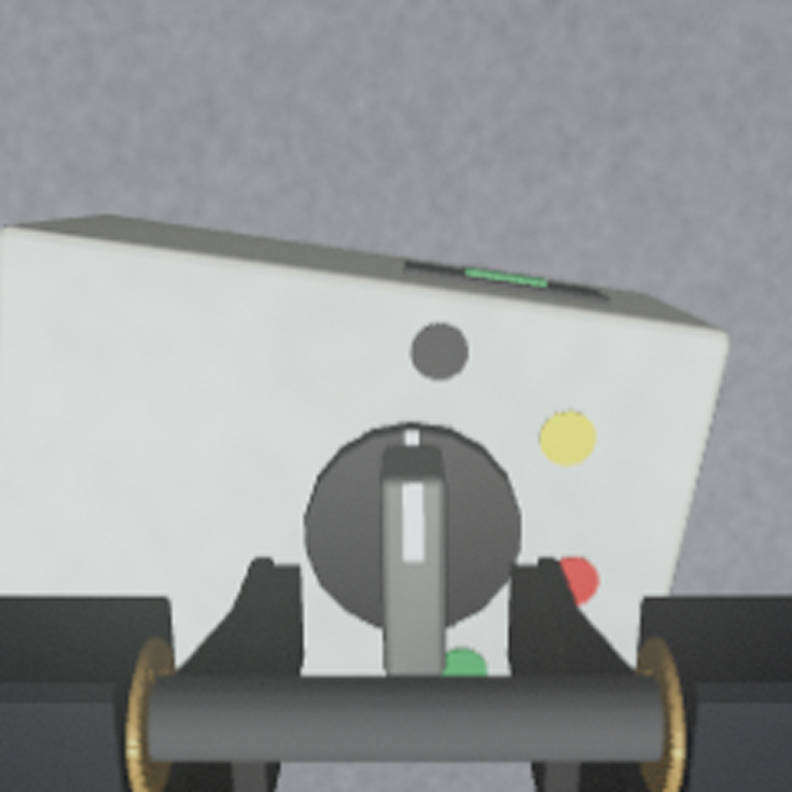

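>>> arm_command(
  commands=[
    [[0, 0, 0, 0.001, 0, 0.015, 45], [0, 0, 0, 0, 0, 0.013, 45], [0, 0, 0, 0, 0, 0.005, 45], [0, 0, 0, 0, 0, 0, 45], [0, 0, 0, 0, 0, 0, 0], [0, 0, 0, 0, 0, 0, 0], [0, 0, 0, 0, 0, 0, 0], [0, 0, 0, 0, 0, 0, 0], [0, 0, 0, 0, 0, 0, 0]],
  ],
  newtons=15,
)

```text
time: 50.75
ee_pos: [0.6626, -0.0888, 0.0928]
eef_rot: [0.656, 0.755, 0.0, -0.0]
ft_force: [-0.1, 3.7, 0.4]
width: 0.013
```

```bash
python3 - <<'E'
from h import *
s=read_state();print(s["time"],s["joint_positions"].round(3),s["width"],s["ft_force"],s["torque"],tool()[0], dlt([.6635,-.0902,.094],np.pi/2+.14),tool()[1].as_matrix().round(4)[:,0])
E
```

```text
50.75 [ 0.834  0.898 -1.243  1.443  0.85   1.399  1.281] 0.012993177911697077 [-0.11762352  3.73804501  0.41886953] [ 0.81034934 -0.14355522  0.03820672] [ 0.66261581 -0.0887588   0.09281756] {'shift': array([-0.0015,  0.0007, -0.0012]), 'turn': array([ 0.0002, -0.0006, -0.0007]), 'shift_after': array([-0.0016,  0.0007, -0.0012])} [-1.388e-01  9.903e-01  6.000e-04]
```

>>> arm_command(
  commands=[
    [[0, 0, 0, -0.0007, 0, 0, 0], [0, 0, 0.13, 0, 0, 0, 0], [0, 0, 0.13, 0, 0, 0, 0], [0, 0, 0.13, 0, 0, 0, 0], [0, 0, 0.13, 0, 0, 0, 0], [0, 0, 0, 0, 0, 0, 0]],
  ],
)

```text
time: 51.5
ee_pos: [0.6626, -0.089, 0.0928]
eef_rot: [0.828, 0.561, 0.0, -0.0]
ft_force: [0.8, 5.8, -1.0]
width: 0.0131
```

```bash
python3 - <<'E'
from h import *
s=read_state();print(s["time"],s["joint_positions"].round(3),s["width"],s["ft_force"],s["torque"],tool()[0],tool()[1].as_matrix().round(4)[:,0])
E
```

```text
51.5 [ 0.805  0.847 -1.166  1.445  0.78   1.36   0.794] 0.013082154759253499 [ 0.82767944  5.79444971 -1.00959929] [ 1.36516575 -0.01816402 -0.07480015] [ 0.66258123 -0.088971    0.09279421] [3.712e-01 9.286e-01 8.000e-04]
```

>>> arm_command(
  commands=[
    [[0, 0, 0.13, 0, 0, 0, 0], [0, 0, 0.13, 0, 0, 0, 0], [0, 0, 0.13, 0, 0, 0, 0], [0, 0, 0.13, 0, 0, 0, 0], [0, 0, 0, 0, 0, 0, 0], [0, 0, 0, 0, 0, 0, 0]],
  ],
)

```text
time: 52.25
ee_pos: [0.6625, -0.0891, 0.0928]
eef_rot: [0.944, 0.331, -0.0, -0.0]
ft_force: [-0.5, 6.5, -0.1]
width: 0.0128
```

```bash
python3 - <<'E'
from h import *
s=read_state();x=tool()[1].as_matrix()[:,0];print(s["time"],s["width"],s["ft_force"],s["torque"],tool()[0],np.pi/2-np.arctan2(x[1],x[0]))
E
```

```text
52.25 0.01277499978889228 [-0.52587284  6.53119704 -0.05928752] [ 1.218617    0.13694632 -0.04835539] [ 0.6625104  -0.08911001  0.09280059] 0.8964516190022658
```

Release, lift, and check.

>>> arm_command(
  commands=[
    [[0, 0, 0, 0, 0, 0, 40], [0, 0, 0, 0, 0, 0, 40], [0, 0, 0, 0, 0, 0, 40], [0, 0, 0, 0, 0, -0.015, 40], [0, 0, 0, 0, 0, -0.03, 40], [0, 0, 0, 0, 0, -0.05, 40], [0, 0, 0, 0, 0, -0.05, 40], [0, 0, 0, 0, 0, -0.05, 40], [0, 0, 0, 0, 0, -0.04, 40], [0, 0, 0, 0, 0, 0, 40], [0, 0, 0, 0, 0, 0, 40]],
  ],
)

```text
time: 53.62
ee_pos: [0.6626, -0.09, 0.3278]
eef_rot: [0.944, 0.329, -0.0, 0.0]
ft_force: [-0.6, 0.2, -1.0]
width: 0.0346
```

```bash
python3 - <<'E'
from h import *
w=camera("wrist");save(w,"w15.png");print(tool()[0])
E
```

```text
[ 0.66241977 -0.09023338  0.32711775]
```

View pics/w15.png

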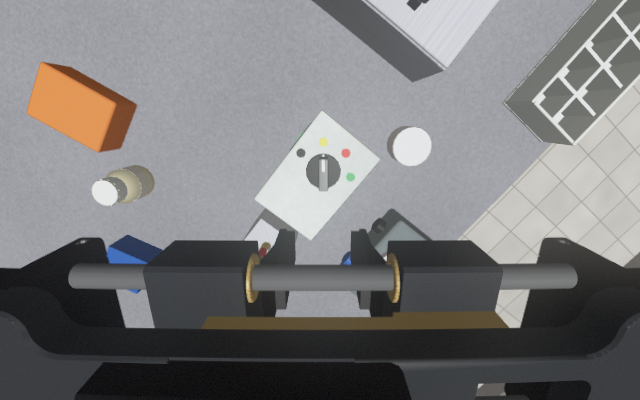

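>>> arm_command(
  commands=[
    [[0, 0, 0, -0.03, -0.024, 0, 40], [0, 0, 0, -0.04, -0.032, 0, 40], [0, 0, 0, -0.04, -0.032, 0, 40], [0, 0, 0, -0.03, -0.024, 0, 40], [0, 0, 0, -0.02, -0.015, 0, 40], [0, 0, 0, 0, 0, 0, 40], [0, 0, 0, 0, 0, 0, 40]],
  ],
)

```text
time: 54.55
ee_pos: [0.4601, -0.0906, 0.3279]
eef_rot: [0.945, 0.328, 0.0, 0.0]
ft_force: [0.3, 0.1, -0.2]
width: 0.0349
```

```bash
python3 - <<'E'
from h import *
t=camera("top");save(t,"t16.png",(140,110,480,290),2.3);d=camera("side");save(d,"s16.png");save(t,"t17.png",(320,115,420,190),7);save(d,"s17.png",(270,90,390,210),5)
print(tool()[0])
E
```

```text
[ 0.46053972 -0.08941415  0.32789052]
```

View pics/t16.png

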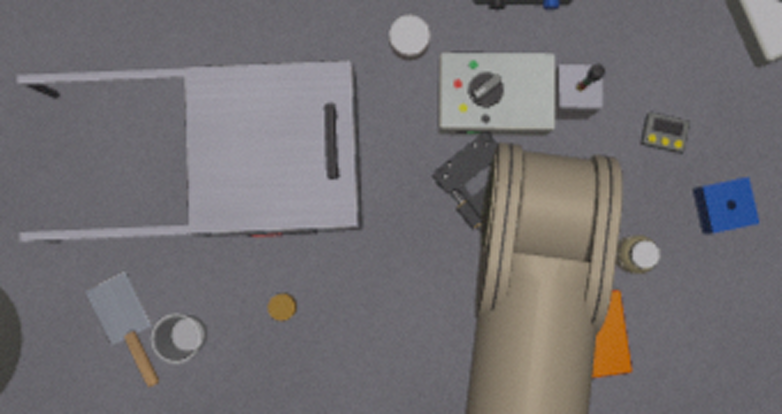

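View pics/s16.png

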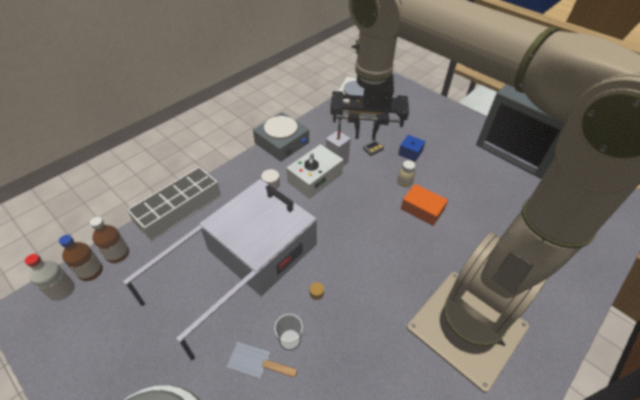

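View pics/t17.png

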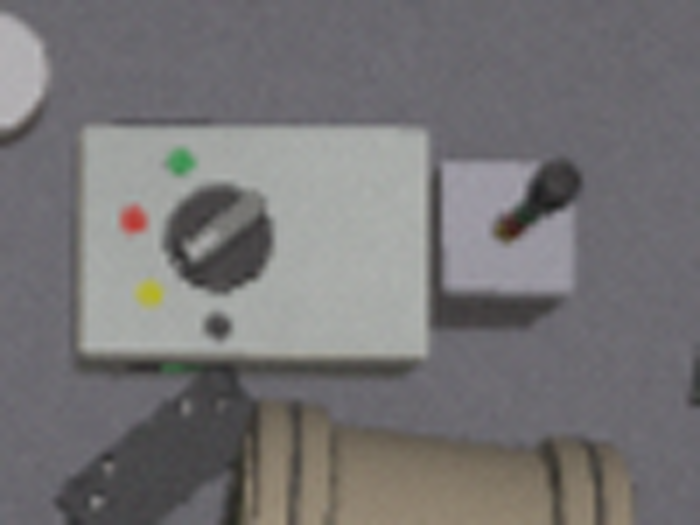

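View pics/s17.png

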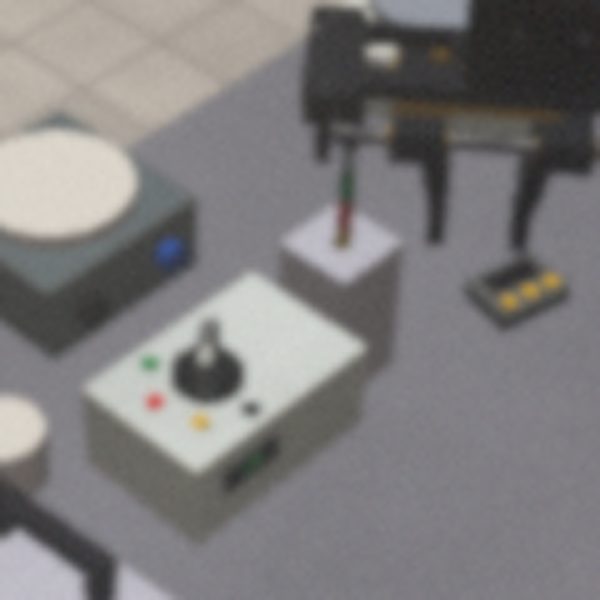

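```bash
python3 -c "
from bench import close_job
print(close_job())"
```

```text
the job is handed in; nothing more can be done
None
```

The job is handed in at about 55 s on the robot's clock, and my last pictures showed everything as asked; the hand-in itself reports no verdict.

- **Bottles:** Only three blue-capped bottles were there. I stood them in a row on the basin floor. One was knocked a few centimetres aside during the run, so I found it again before picking it up. All three looked upright just before the cover closed, and I could not see them after that.
- **Cover:** I opened it, then slid it shut until it met its stop, at about 22 N. In the pictures its edge then lined up with the basin wall.
- **Rod:** It went into the pocket without resistance and bottomed at about 45 mm. The pocket's mouth cuts the yellow band.
- **Dial:** After the rod was in, I turned the pointer to yellow. The gripper angle read 0.896 rad against 0.9, and the top and wrist pictures show it on the yellow dot.
- **Bystanders:** The white-capped bottle and the other things on the bench looked unmoved, though in the last top view the arm hid part of the orange box. The arm was clear of everything at the end.

The top and wrist cameras disagreed by 3–8 mm on the basin and pocket positions. I placed the bottles with room to spare and lined the rod up with the pocket in the wrist picture.

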